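# Hold a dye flask down in the sprung ring of a bottle shaker

### The job

Mix the small amber flask of wood dye on the press-to-run shaker: first fit the large grey reducer cup into the shaker's sprung ring, then the small blue reducer cup into the large one, each right home. Then seat the amber flask upright in the small cup and push it straight down, without ramming the glass, until the ring is fully down on its springs. Finish while still holding the flask pressed down like that, because the shaker runs only while it is held, and leave the other things on the bench where they are.

Things in the scene. Friction and masses are not known exactly. Their poses are not given: they have to be found in the camera images.
- ring_top (a point): Centre of the mouth of the shaker's aluminium ring cradle, level with the ring's flat top, about 119 mm above the bench. Bore 63 mm, outside 86 mm, 16 mm thick; it stays level and only slides down (joint cradle). Three sprung guide rods, no higher than the ring, stand 50 mm from its axis. Nothing blocks the bore down to the shaker's body, 28 mm below the ring. z up.
- shaker: Press-to-run bottle shaker, fixed: green box 150 x 150 x 75 mm on rubber feet, black control panel on its -x side (towards the robot), the ring cradle above its middle. Origin under its centre.
- cradle (a joint): How far the ring is pressed down, in m: 0 = fully up (springs hold it there, also with both cups and the flask in it), 0.014 = fully down on its stop. The springs start to give at a push of about 7 N on the flask and need about 14 N at the bottom; the ring comes up again when let go.
- large_cup_center (a point): Large grey reducer cup, upright, round, open at the top, 54 mm tall; point on its axis half-way up. Lower 28 mm: tapered plug, 52 mm across below, 59 mm above, that drops into the ring. Upper 26 mm: straight grip collar 68 mm across; its underside comes to rest on the ring's top, this point then 1 mm below ring_top. Mouth 51 mm across. 80 g. z: its axis, up.
- small_cup_center (a point): Small blue reducer cup of the same form, upright, 54 mm tall; point on its axis half-way up. Lower 28 mm: tapered plug, 40 mm across below, 47 mm above, that drops into the large cup. Upper 26 mm: straight grip collar 55 mm across; its underside rests on the large cup's rim, this point then 26 mm above the large cup's. Mouth 47 mm across. 50 g. z: its axis, up.
- flask_center (a point): Amber glass flask, black cap, upright, 81 mm tall; point on its axis half-way up. Ball-shaped body 44 mm across, flat foot 24 mm across, neck 18 mm across; cap 28 mm across and 24 mm tall at the very top (its middle 28.5 mm above this point): grip it there. Seated, this point is 30 mm above the small cup's and the cap stands 19 to 43 mm above the cup's rim. 80 to 150 g. z up.
- green_flask: Bystander: green glass flask with a white cap, same size as the amber one; origin at its foot. Not to be used.
- wax_tin: Bystander: flat round tin with a yellow lid, 88 mm across, 36 mm tall; origin under its centre.
- bench_plane: Bystander: metal hand plane 240 x 60 mm, 98 mm tall; origin under its centre, x along its sole.
- pine_block: Bystander: pine block 44 x 94 x 21 mm; origin under its centre.
- pine_offcut: Bystander: pine offcut 45 x 210 x 32 mm; origin under its centre.
- brush: Bystander: flat brush lying on the bench; x along its handle.
- mallet: Bystander: wooden mallet, head 70 x 115 x 65 mm, 85 mm from its origin along its x; handle the other way.
Not all that is in view belongs to the job. Leave any pink or yellow look-alike of the part that bears flask_center alone.

How it is judged:
By the outcome, as a careful person would: the job done as asked, in the order asked, and still so for the second after the job is handed in, while the arm keeps its last pose, push and grip.
It also fails if it takes over 64 s, if anything falls off the work surface, if the arm or the gripper's body presses on something with over 40 N, if the wrist force passes 120 N, or if a joint passes its speed limit or range.

### The arm

A 6-joint arm with a two-finger parallel gripper is mounted at the origin on the work surface. World frame = base frame: x ahead of the robot, y to its left, z up, the work surface at z = 0. Lengths are in m, angles in rad, forces in N, time in s.
With the tool pointing down it reaches from about 0.3 to 0.95 m from the base axis. Payload 3.1 kg.
Tool frame: the origin (TCP) lies midway between the tips of the shut fingers; the grasp point (between the pads) lies pinch_z behind it (pinch_z is the distance from the TCP to the grasp point, in m); x points along the fingers, z is the direction in which the jaws open and shut, and the axes are right-handed (so a half turn about x gives the same grasp; the last joint's range is limited). The gripper opens to 85 mm and grips with 20 to 120 N. Pads are 22 mm wide; open, the fingers measure 114 mm over their backs; the gripper's body (76 mm by 85 mm) begins 54 mm behind the grasp point. The pads swing forward as they close: fully open they stand 13 mm farther back than shut.
Start: joints at [-1.328, 0.308, 1.634, -0, 1.2, -0.07], TCP at [0.192, -0.595, 0.231] pointing down, gripper open.
Joint ranges: [-3.06, 3.06], [-0.79, 1.96], [0.05, 2.63], [-1.19, 4.34], [0.05, 2.64], [-2.94, 2.94]. Speed limits (rad/s): [2.79, 2.79, 3.14, 3.14, 3.14, 3.14].

### API

Orientations are given as a rotation vector (axis times angle).
In Python, from station import * gives the robot as it stands. The module is installed in compiled form; this text tells all that it offers.
- The arm moves only by the tool move_arm, never from a script. Its argument "motion" is a list of rows, each an object of numbers: "x", "y", "z": the shift along the tool's x, y, z normalised to -1 to 1, where 1 is 4 cm; "wx", "wy", "wz": the turn, a rotation vector about the tool's x, y, z normalised to -1 to 1, where 1 is 2 pi rad. A call has 1 to 8 rows; each row shifts and turns the commanded pose from where the row before left it, along the tool's axes as they then stand; what a row does not reach is not made up. A row lasts 1/8 s, in which the tool goes at most 62.5 mm and 10.7 degrees, less where a joint would pass 70% of its speed; a pose out of reach is approached as far as the arm can. A call with a number of a shift or a turn outside -1 to 1 is refused whole. A call with a gripper value outside its range is refused whole. "fingers" is the closure, from -1 (fully open) to 1 (shut), set as the call begins (left out, the last holds). The fingers move at their own pace and stop on an object; "squeeze" is the grip in N (left out, the last holds). Time passes only in rows, so rows that do not move let the fingers close. It gives the time, the measured TCP pose, the force and the opening at its end, in the units of the state.
- state(): the state, without advancing time (a new reading comes with each control period).
- get_image(name): name is "scene" or "top" or "wrist"; returns the picture (400x640x3 uint8, red, green, blue); there is no depth.
- get_calibration(name): a dict with "fx", "fy", "cx", "cy" (pixels), "k1" (the pictures are not rectified: a ray, as slopes to the right and down, at radius r is drawn at 1 + k1 r^2 times it, then the intrinsics apply), "world_from_camera" (4x4, takes a point from camera to world coordinates); the wrist camera has in their place "hand_eye" (4x4, takes a point from camera to tool coordinates, whose origin is the TCP and whose axes are the tool frame's). Camera axes: x right, y down, z forward; pixel columns grow to the right and rows downward; lengths in m; the calibration is good to about 2 mm. A picture is of the moment at which its call begins: read the wrist's pose just before it. get_calibration takes no time and is no camera call.
- finish_job(): hands the job in, once; it reports no verdict.
Trained networks look in the newest picture that a camera, given by its name, has taken for a name from the list of things; names that differ only in an ending like _2 or _b are one class to them, and where a whole thing is asked for, a point or a joint stands for the part that bears it (a point fixed in the world has none). Each returns a list of dicts, best first, with "confidence" (0 to 1); they miss things now and then, are a little off and sometimes report something else, mostly with a low value. They report only what shows in the picture. A call takes as long as a camera call. They do not tell look-alikes from the thing itself.
- cut_out(camera, label): "pixels" (400x640 bool, what is visible of it).
- tip_of(camera, label): "at" ([x, y, z] in m, in world coordinates, good to about 4 mm: a listed point, or the origin of a listed thing).
The state is a dict: "t": time; "joints": joint angles; "joint_velocities": joint speeds; "effort": joint torques, N m; "ee_pos": TCP position; "tool_rot": TCP orientation; "contact_force": force on the tool from outside, world axes, zero at the start; "ft_torque": the same for the moment, N m; "finger_gap": finger opening in m.
Only numpy, scipy, OpenCV 4.12 (cv2) and the standard library are available. Lean on these libraries where they do the work, as an engineer would, in place of code of your own. Each camera call takes 0.05 s, during which the arm holds its last target.

## Working session

There is one attempt and no reset: what is moved stays moved. The work goes in short steps, Python scripts to look and compute and a tool call to move; the robot and the scene stay as the last step left them, time stands still between calls to the robot, and variables do not carry over. Pictures are saved under pics/ and viewed, and the job is handed in when it is done.

Besides the shell and the picture viewer there is one more tool, called after ">>>" as name([rows], argument=value, ...), one row to a line, values as JSON. move_arm: Moves the arm, as the interface text tells. Scaled input: -1 to 1 covers 4 cm each way for a shift and 2 pi rad each way for a turn. Its arguments: {"type":"object","properties":{"motion":{"type":"array"},"fingers":{"type":"number"},"squeeze":{"type":"number"}},"required":["motion"]}

```bash
mkdir -p pics; ls; cat > h.py <<'E'
from station import *
import numpy as np, cv2
from scipy.spatial.transform import Rotation as R
def save(n,f):
    im=get_image(n); cv2.imwrite('pics/'+f,cv2.cvtColor(im,cv2.COLOR_RGB2BGR)); return im
E
python3 - <<'E'
from h import *
s=state()
for k in s: print(k,np.round(s[k],3))
for c in ['scene','top','wrist']:
    k=get_calibration(c); print(c,{a:np.round(v,4).tolist() for a,v in k.items()})
    save(c,c+'0.png')
print(state()['t'])
E
```

```text
pics
t 0.0
joints [-1.328  0.309  1.635 -0.     1.2   -0.07 ]
joint_velocities [-0.001  0.    -0.    -0.001  0.001  0.001]
effort [ 2.0000e-03 -4.1525e+01 -2.7666e+01  0.0000e+00  1.0000e-02  0.0000e+00]
ee_pos [ 0.192 -0.594  0.23 ]
tool_rot [ 0.977  1.343 -0.975]
contact_force [ 0.158 -0.342 -0.035]
ft_torque [-0.054  0.008  0.049]
finger_gap 0.085
scene {'fx': 498.5592, 'fy': 498.5592, 'cx': 323.2386, 'cy': 193.8414, 'k1': -0.147, 'world_from_camera': [[-0.5057, 0.7218, -0.4725, 1.1812], [0.8627, 0.4181, -0.2845, 0.4199], [-0.0078, -0.5515, -0.8342, 1.2254], [0.0, 0.0, 0.0, 1.0]]}
top {'fx': 367.4454, 'fy': 367.4454, 'cx': 316.2236, 'cy': 195.9184, 'k1': 0.007, 'world_from_camera': [[-0.0126, -0.9827, 0.1848, 0.317], [-0.9998, 0.0157, 0.0154, 0.0101], [-0.018, -0.1845, -0.9827, 1.2764], [0.0, 0.0, 0.0, 1.0]]}
wrist {'fx': 289.6182, 'fy': 289.6182, 'cx': 319.9299, 'cy': 199.2448, 'k1': -0.0477, 'hand_eye': [[0.0012, -0.3006, 0.9538, -0.1434], [-0.0009, -0.9538, -0.3006, 0.0762], [1.0, -0.0006, -0.0014, -0.0008], [0.0, 0.0, 0.0, 1.0]]}
0.15
```

View pics/scene0.png

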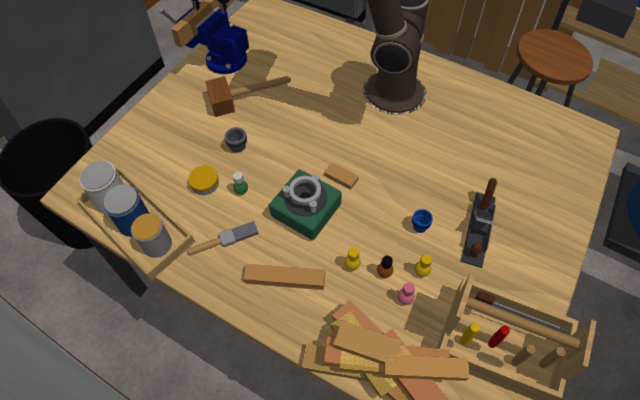

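View pics/top0.png

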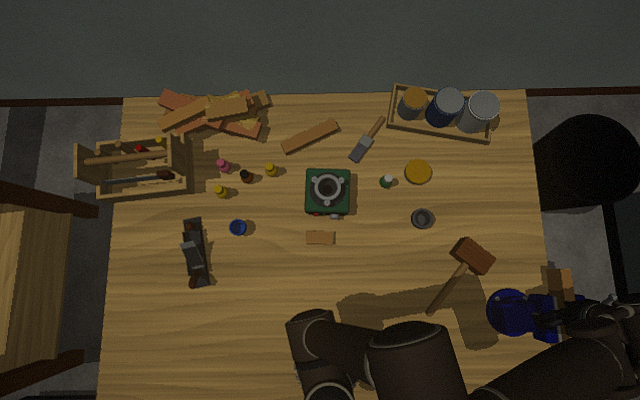

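```bash
python3 - <<'E'
from h import *
import pickle
C={c:get_calibration(c) for c in ['scene','top']}
def proj(c,p):
    k=C[c];q=np.linalg.inv(k['world_from_camera'])@np.r_[p,1];a=q[:2]/q[2];a=a*(1+k['k1']*(a@a));return np.round([k['fx']*a[0]+k['cx'],k['fy']*a[1]+k['cy']],0)
for c in ['scene','top']:
  get_image(c)
  for l in ['ring_top','large_cup_center','small_cup_center','flask_center','green_flask','shaker','wax_tin','bench_plane','pine_block','pine_offcut','brush','mallet']:
    r=tip_of(c,l)
    print(c,l,[(round(d['confidence'],2),np.round(d['at'],3).tolist(),proj(c,d['at']).tolist()) for d in r[:4]])
print(state()['t'])
E
```

```text
scene ring_top [(0.96, [0.569, -0.008, 0.124], [304.0, 189.0]), (0.34, [0.372, 0.44, 0.0], [476.0, 229.0])]
scene large_cup_center [(0.63, [0.448, 0.296, 0.028], [421.0, 222.0]), (0.55, [0.464, -0.322, 0.028], [237.0, 140.0])]
scene small_cup_center [(0.75, [0.446, 0.294, 0.031], [421.0, 221.0])]
scene flask_center [(0.69, [0.625, 0.27, 0.036], [385.0, 267.0]), (0.63, [0.576, 0.358, 0.042], [423.0, 266.0]), (0.51, [0.641, 0.184, 0.044], [353.0, 256.0])]
scene green_flask [(0.51, [0.6, -0.214, -0.001], [242.0, 191.0])]
scene shaker [(0.75, [0.563, -0.008, -0.0], [307.0, 211.0])]
scene wax_tin [(0.7, [0.634, -0.328, 0.0], [205.0, 183.0]), (0.25, [0.448, 0.294, 0.029], [421.0, 222.0])]
scene bench_plane [(0.87, [0.371, 0.441, -0.002], [477.0, 229.0])]
scene pine_block [(0.61, [0.411, 0.021, 0.002], [342.0, 178.0])]
scene pine_offcut []
scene brush [(0.95, [0.765, -0.158, 0.0], [224.0, 242.0]), (0.32, [0.412, 0.019, 0.002], [341.0, 178.0])]
scene mallet [(0.74, [0.279, -0.427, -0.001], [246.0, 98.0])]
top ring_top [(0.94, [0.57, -0.006, 0.118], [327.0, 185.0])]
top large_cup_center [(0.9
[... 296 characters left out ...]
8], [222.0, 191.0])]
top green_flask [(0.73, [0.772, 0.049, -0.0], [310.0, 138.0])]
top shaker [(0.67, [0.564, -0.011, 0.0], [328.0, 194.0])]
top wax_tin [(0.87, [0.634, -0.329, -0.003], [417.0, 173.0])]
top bench_plane [(0.57, [0.367, 0.446, -0.002], [197.0, 252.0])]
top pine_block [(0.72, [0.412, 0.02, 0.003], [320.0, 237.0]), (0.51, [0.602, -0.212, -0.0], [384.0, 182.0])]
top pine_offcut [(0.82, [0.778, 0.05, -0.003], [310.0, 137.0]), (0.63, [0.28, -0.431, -0.0], [454.0, 274.0]), (0.18, [0.411, 0.018, 0.003], [320.0, 237.0])]
top brush [(0.66, [0.768, -0.162, 0.0], [368.0, 138.0]), (0.61, [0.777, 0.05, -0.002], [310.0, 137.0])]
top mallet [(0.6, [0.279, -0.43, -0.0], [454.0, 275.0])]
1.45
```

Scene and top views agree: large cup at about (0.467,-0.323), ring at (0.569,-0.007), small cup at (0.447,0.294), and the amber flask (scene px 385,267) at (0.625,0.27). Two yellow and one pink look-alike stand around the flask.

```bash
python3 - <<'E'
import station
print([n for n in dir(station) if not n.startswith('__')])
from h import *
s=state(); print(R.from_rotvec(s['tool_rot']).as_matrix().round(4), getattr(station,'pinch_z',None), s['ee_pos'])
E
```

```text
['PlanningError', 'cut_out', 'finish_job', 'get_calibration', 'get_image', 'pinch_z', 'state', 'tip_of']
[[-0.      0.9515  0.3078]
 [-0.      0.3078 -0.9515]
 [-1.     -0.      0.    ]] 0.0187 [ 0.19232382 -0.59467587  0.23127212]
```

View pics/wrist0.png

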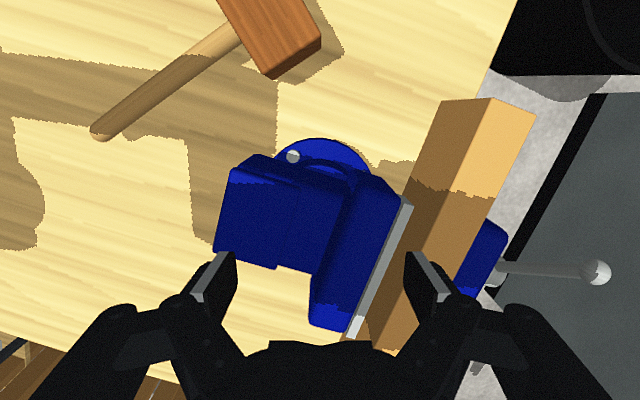

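Now swing towards the large cup, turning the jaws along world y.

>>> move_arm([
  {"x": -0.8, "wx": 0.0249},
  {"x": -0.2, "y": 0.5, "z": -0.5, "wx": 0.0248},
  {"y": 1, "z": -1},
  {"y": 1, "z": -1},
  {"y": 1, "z": -1},
  {"y": 1, "z": -1},
  {"x": 0.8, "y": 0.9, "z": -0.9},
  {"x": 0.8, "y": 0.8, "z": -0.8},
], fingers=-1, squeeze=40)

```text
invalid input at $.motion[0]: expected keys x, y, z, wx, wy, wz
```

```bash
cat >> h.py <<'E'
def ray(c,uv,pose=None):
    k=get_calibration(c)
    if c=='wrist':
        s=pose; T=np.eye(4);T[:3,:3]=R.from_rotvec(s['tool_rot']).as_matrix();T[:3,3]=s['ee_pos'];W=T@np.array(k['hand_eye'])
    else: W=np.array(k['world_from_camera'])
    K=np.array([[k['fx'],0,k['cx']],[0,k['fy'],k['cy']],[0,0,1]])
    # same as OpenCV model
    p=cv2.undistortPoints(np.array([[uv]],float),K,np.array([k['k1'],0,0,0]))[0,0]
    d=W[:3,:3]@np.r_[p,1]; return W[:3,3],d/np.linalg.norm(d)
def tri(rs):
    A=sum(np.eye(3)-np.outer(d,d) for o,d in rs);b=sum((np.eye(3)-np.outer(d,d))@o for o,d in rs)
    x=np.linalg.solve(A,b); return x,[np.linalg.norm((np.eye(3)-np.outer(d,d))@(x-o)) for o,d in rs]
def atz(r,z): o,d=r; return o+d*(z-o[2])/d[2]
def rep(s): print('t',s['t'],'tcp',np.round(s['ee_pos'],4),'F',np.round(s['contact_force'],1),'gap',round(float(s['finger_gap']),4)); print(R.from_rotvec(s['tool_rot']).as_matrix().round(3).tolist())
E
python3 - <<'E'
from h import *
s=state(); rep(s); save('wrist','w1.png')
for l in ['large_cup_center']:
    for d in tip_of('wrist',l): print(l,d)
E
```

```text
t 1.45 tcp [ 0.1923 -0.5947  0.2313] F [-1.1 -0.6 -0.4] gap 0.0853
[[-0.0, 0.951, 0.308], [-0.0, 0.308, -0.951], [-1.0, -0.0, 0.0]]
```

View pics/w1.png

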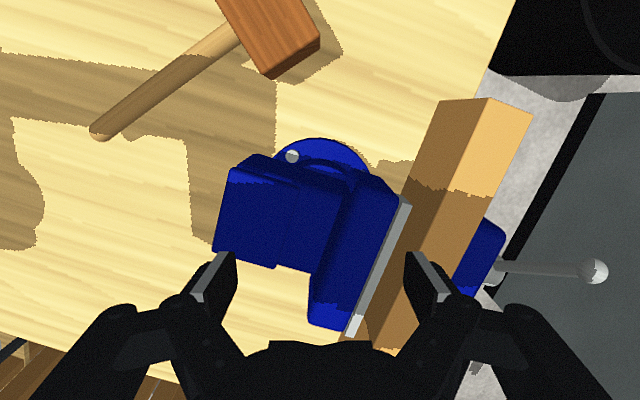

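All six keys are required, and the arm hasn't moved yet (the vise is still in view). Sending the move again in full.

>>> move_arm([
  {"x": -0.8, "y": 0, "z": 0, "wx": 0.0249, "wy": 0, "wz": 0},
  {"x": -0.2, "y": 0.5, "z": -0.5, "wx": 0.0248, "wy": 0, "wz": 0},
  {"x": 0, "y": 1, "z": -1, "wx": 0, "wy": 0, "wz": 0},
  {"x": 0, "y": 1, "z": -1, "wx": 0, "wy": 0, "wz": 0},
  {"x": 0, "y": 1, "z": -1, "wx": 0, "wy": 0, "wz": 0},
  {"x": 0, "y": 1, "z": -1, "wx": 0, "wy": 0, "wz": 0},
  {"x": 0.8, "y": 0.9, "z": -0.9, "wx": 0, "wy": 0, "wz": 0},
  {"x": 0.8, "y": 0.8, "z": -0.8, "wx": 0, "wy": 0, "wz": 0},
], fingers=-1, squeeze=40)

```text
t: 2.55
ee_pos: [0.4385, -0.3426, 0.2075]
tool_rot: [1.208, 1.207, -1.208]
contact_force: [0.3, -0.7, 0.4]
finger_gap: 0.0852
```

```bash
python3 - <<'E'
from h import *
s=state(); rep(s); save('wrist','w2.png')
for l in ['large_cup_center']:
    for d in tip_of('wrist',l): print(l,d)
E
```

```text
t 2.55 tcp [ 0.4385 -0.3426  0.2075] F [ 0.3 -0.7  0.4] gap 0.0852
[[0.002, 1.0, 0.001], [-0.002, 0.001, -1.0], [-1.0, 0.002, 0.002]]
large_cup_center {'at': [0.465, -0.3249, 0.0257], 'confidence': 0.75}
```

View pics/w2.png

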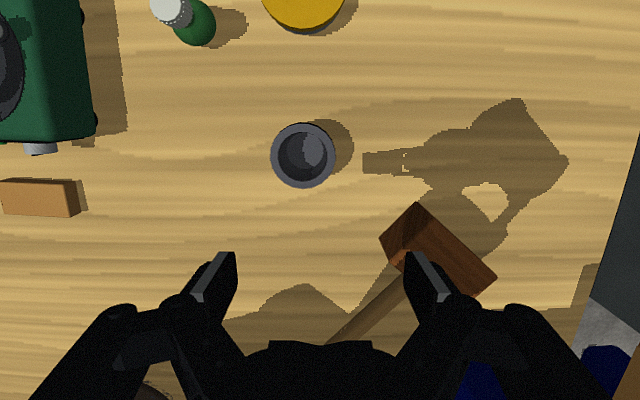

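Wrist view shows the large grey cup with its rim centred at about px (303,155). I'll fit the cup's known outline to the masks from several views.

```bash
cat >> h.py <<'E'
from scipy.optimize import minimize
LC=[(0,.026),(.028,.0295),(.028,.034),(.054,.034)]
SC=[(0,.020),(.028,.0235),(.028,.0275),(.054,.0275)]
def campose(c,s=None):
    k=get_calibration(c)
    if c=='wrist':
        T=np.eye(4);T[:3,:3]=R.from_rotvec(s['tool_rot']).as_matrix();T[:3,3]=s['ee_pos'];return k,T@np.array(k['hand_eye'])
    return k,np.array(k['world_from_camera'])
def proj(kW,P):
    k,W=kW;q=(np.c_[P,np.ones(len(P))]@np.linalg.inv(W).T)[:,:3]
    a=q[:,:2]/q[:,2:];a=a*(1+k['k1']*(a**2).sum(1,keepdims=True));return a*k['fx']+[k['cx'],k['cy']]
TH=np.linspace(0,2*np.pi,48,endpoint=False)
def hull(kW,prof,p):
    P=np.concatenate([np.c_[p[0]+r*np.cos(TH),p[1]+r*np.sin(TH),np.full(48,p[2]+z)] for z,r in prof])
    return cv2.convexHull(proj(kW,P).astype(np.float32))[:,0]
def fit(views,prof,p0):
    # views: list of (kW,mask); match model hull to mask contour via signed dist
    dat=[]
    for kW,m in views:
        c=max(cv2.findContours(m.astype(np.uint8),cv2.RETR_EXTERNAL,cv2.CHAIN_APPROX_NONE)[0],key=cv2.contourArea)
        c=cv2.convexHull(c).astype(np.float32)
        area=cv2.contourArea(c)
        # resample hull densely
        pts=c[:,0];q=np.concatenate([pts[i]+(pts[(i+1)%len(pts)]-pts[i])*np.linspace(0,1,6)[:-1,None] for i in range(len(pts))])
        dat.append((kW,q))
    def res(p):
        out=[]
        for kW,q in dat:
            h=hull(kW,prof,p).reshape(-1,1,2)
            d=np.array([cv2.pointPolygonTest(h,(float(a),float(b)),True) for a,b in q])-0.5
            out.append(np.mean(np.minimum(np.abs(d),4)))
        return sum(out)
    r=minimize(res,p0,method='Nelder-Mead',options=dict(initial_simplex=np.array(p0)+np.vstack([np.zeros(3),.006*np.eye(3)]),xatol=1e-4,fatol=1e-3))
    return r.x,r.fun/len(dat)
E
python3 - <<'E'
from h import *
s=state(); rep(s)
V={}
for c in ['wrist','scene','top']:
    get_image(c); r=cut_out(c,'large_cup_center'); kW=campose(c,s)
    for d in r:
        ys,xs=np.nonzero(d['pixels']); cen=[xs.mean(),ys.mean()]
        e=proj(kW,np.array([[.467,-.323,.03]]))[0]
        print(c,round(d['confidence'],2),np.round(cen),len(xs),np.round(e))
        if np.hypot(*(cen-e))<20 and c not in V: V[c]=(kW,d['pixels'])
for c in V: print(c,fit([V[c]],LC,[.467,-.323,0]))
print(fit(list(V.values()),LC,[.467,-.323,0]))
print(state()['t'], state()['ee_pos'])
E
```

```text
t 2.65 tcp [ 0.437  -0.3384  0.2032] F [-0.6 -0.7 -0.5] gap 0.0854
[[-0.005, 1.0, 0.005], [0.007, 0.005, -1.0], [-1.0, -0.005, -0.007]]
wrist 0.61 [308. 153.] 3586 [308. 151.]
scene 0.72 [203. 179.] 742 [237. 140.]
scene 0.57 [236. 139.] 463 [237. 140.]
top 0.68 [419. 217.] 246 [420. 219.]
top 0.65 [246. 176.] 153 [420. 219.]
wrist (array([ 0.46760789, -0.3241741 ,  0.00383725]), np.float64(0.32103180930374303))
scene (array([ 0.48158692, -0.31094611,  0.02465915]), np.float64(0.26263162109070953))
top (array([ 0.47670776, -0.33745903, -0.05603231]), np.float64(0.3167096166412275))
(array([ 0.46759801, -0.32408993,  0.00312847]), np.float64(0.47132076743277934))
2.95 [ 0.43681646 -0.34534142  0.20865866]
```

```bash
python3 - <<'E'
from h import *
for i in range(8):
    s=state(); print(np.round(s['ee_pos'],4),np.round(s['tool_rot'],3),np.round(s['joints'],4),np.round(s['joint_velocities'],3)); get_image('top')
E
```

```text
[ 0.4368 -0.3453  0.2087] [ 1.209  1.206 -1.21 ] [-7.4700e-01  1.9950e-01  1.8188e+00 -3.0000e-04  1.1207e+00  8.2500e-01] [-0.004  0.     0.003  0.004 -0.     0.002]
[ 0.4367 -0.3453  0.2086] [ 1.21   1.206 -1.21 ] [-7.4710e-01  1.9950e-01  1.8190e+00 -3.0000e-04  1.1208e+00  8.2510e-01] [-0.     0.002  0.005  0.003  0.002  0.001]
[ 0.4366 -0.3451  0.2084] [ 1.21   1.206 -1.21 ] [-7.4700e-01  1.9960e-01  1.8192e+00 -2.0000e-04  1.1207e+00  8.2510e-01] [ 0.001  0.004  0.006  0.    -0.001 -0.001]
[ 0.4366 -0.3449  0.2082] [ 1.21   1.207 -1.21 ] [-7.4680e-01  1.9970e-01  1.8195e+00 -1.0000e-04  1.1207e+00  8.2520e-01] [ 0.004  0.003  0.006  0.    -0.     0.001]
[ 0.4366 -0.3447  0.208 ] [ 1.21   1.207 -1.21 ] [-7.4660e-01  1.9980e-01  1.8198e+00 -1.0000e-04  1.1207e+00  8.2520e-01] [ 0.005  0.003  0.004 -0.    -0.001  0.001]
[ 0.4366 -0.3445  0.2078] [ 1.21   1.208 -1.21 ] [-0.7463  0.2     1.8199 -0.      1.1207  0.8252] [0.005 0.005 0.005 0.003 0.001 0.   ]
[ 0.4366 -0.3443  0.2077] [ 1.209  1.208 -1.209] [-0.746   0.2001  1.8201 -0.      1.1207  0.8252] [0.006 0.004 0.001 0.001 0.001 0.001]
[ 0.4366 -0.3441  0.2075] [ 1.209  1.209 -1.209] [-0.7458  0.2003  1.8203  0.      1.1207  0.8252] [ 0.004  0.002  0.003 -0.001 -0.    -0.   ]
```

The differing readings come from the arm settling, not from noise; it is now at the commanded pose. I'll re-measure here.

```bash
cat >> h.py <<'E'
def measure(label,prof,p0,cams=('wrist','scene','top')):
    V={};p0=np.array(p0,float)
    for c in cams:
        s=state();get_image(c);kW=campose(c,s);e=proj(kW,(p0+[0,0,.03])[None])[0]
        for d in cut_out(c,label):
            ys,xs=np.nonzero(d['pixels']);cen=[xs.mean(),ys.mean()]
            if np.hypot(*(cen-e))<(40 if c=='wrist' else 15): V[c]=(kW,d['pixels']);break
        else: print('no',c)
    for c in V:
        print(c,[np.round(x,4) for x in fit([V[c]],prof,p0)])
    x,f=fit(list(V.values()),prof,p0); print('joint',np.round(x,4),round(f,2)); return x
E
python3 - <<'E'
from h import *
rep(state())
measure('large_cup_center',LC,[.467,-.323,0])
rep(state())
E
```

```text
t 3.35 tcp [ 0.4367 -0.344   0.2074] F [-0.6  0.9 -0.1] gap 0.0848
[[0.0, 1.0, -0.0], [-0.0, -0.0, -1.0], [-1.0, 0.0, 0.0]]
wrist [array([ 4.673e-01, -3.238e-01,  4.000e-04]), np.float64(0.477)]
scene [array([ 0.4837, -0.3102,  0.0261]), np.float64(0.237)]
top [array([ 0.4806, -0.3489, -0.0949]), np.float64(0.479)]
joint [ 0.4676 -0.3241  0.0023] 0.57
t 3.65 tcp [ 0.4368 -0.3436  0.2072] F [-0.8  0.7  0.8] gap 0.0853
[[-0.0, 1.0, 0.001], [0.0, 0.001, -1.0], [-1.0, -0.0, -0.0]]
```

Large cup is at (0.4673,-0.3238), and its fitted base height is about 0, as expected. Descending; TCP goes to z 0.024 so the fingertips stay above the collar's underside.

>>> move_arm([
  {"x": 1, "y": 0.4, "z": -0.25, "wx": 0, "wy": 0, "wz": 0},
  {"x": 1, "y": 0.3575, "z": -0.255, "wx": 0, "wy": 0, "wz": 0},
  {"x": 1, "y": 0, "z": 0, "wx": 0, "wy": 0, "wz": 0},
  {"x": 0.8, "y": 0, "z": 0, "wx": 0, "wy": 0, "wz": 0},
  {"x": 0.4, "y": 0, "z": 0, "wx": 0, "wy": 0, "wz": 0},
  {"x": 0.25, "y": 0, "z": 0, "wx": 0, "wy": 0, "wz": 0},
  {"x": 0.125, "y": 0, "z": 0, "wx": 0, "wy": 0, "wz": 0},
  {"x": 0, "y": 0, "z": 0, "wx": 0, "wy": 0, "wz": 0},
])

```text
t: 4.65
ee_pos: [0.4676, -0.3239, 0.0249]
tool_rot: [1.209, 1.208, -1.209]
contact_force: [0.7, 0.2, 0.4]
finger_gap: 0.0853
```

```bash
python3 - <<'E'
from h import *
rep(state()); save('wrist','w3.png');rep(state())
E
```

```text
t 4.65 tcp [ 0.4676 -0.3239  0.0249] F [0.7 0.2 0.4] gap 0.0853
[[0.001, 1.0, 0.0], [-0.001, 0.0, -1.0], [-1.0, 0.001, 0.001]]
t 4.7 tcp [ 0.4678 -0.3241  0.0252] F [ 0.1  0.4 -0.7] gap 0.0852
[[0.001, 1.0, 0.0], [-0.001, 0.0, -1.0], [-1.0, 0.001, 0.001]]
```

View pics/w3.png

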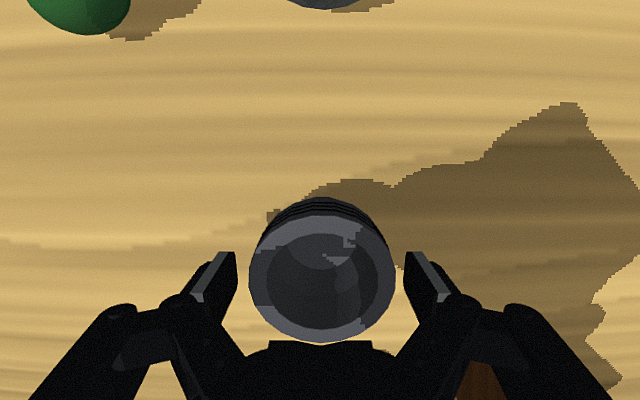

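The cup (px 249–396) is centred between the pads. Closing.

>>> move_arm([
  {"x": 0, "y": 0, "z": 0, "wx": 0, "wy": 0, "wz": 0},
  {"x": 0, "y": 0, "z": 0, "wx": 0, "wy": 0, "wz": 0},
  {"x": 0, "y": 0, "z": 0, "wx": 0, "wy": 0, "wz": 0},
  {"x": 0, "y": 0, "z": 0, "wx": 0, "wy": 0, "wz": 0},
], fingers=1, squeeze=40)

```text
t: 5.2
ee_pos: [0.4678, -0.3241, 0.0259]
tool_rot: [1.208, 1.208, -1.208]
contact_force: [-1.3, 0.3, 5.0]
finger_gap: 0.0673
```

```bash
python3 - <<'E'
from h import *
rep(state()); save('wrist','w4.png');rep(state())
E
```

```text
t 5.2 tcp [ 0.4678 -0.3241  0.0259] F [-1.3  0.3  5. ] gap 0.0673
[[0.001, 1.0, 0.001], [-0.001, 0.001, -1.0], [-1.0, 0.001, 0.001]]
t 5.25 tcp [ 0.4678 -0.3241  0.0259] F [-0.7  0.4  5.6] gap 0.0674
[[0.001, 1.0, 0.001], [-0.001, 0.001, -1.0], [-1.0, 0.001, 0.001]]
```

View pics/w4.png

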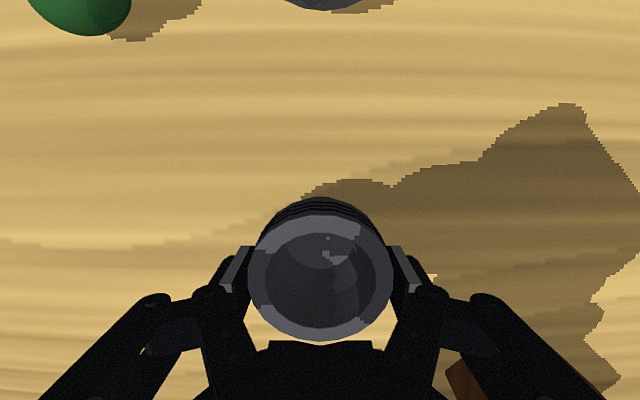

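Grip is good: gap 67.3 mm against a 68 mm collar. Lifting, then carrying the cup towards the ring.

>>> move_arm([
  {"x": -0.6, "y": 0, "z": 0, "wx": 0, "wy": 0, "wz": 0},
  {"x": -1, "y": 0, "z": 0, "wx": 0, "wy": 0, "wz": 0},
  {"x": -1, "y": 0, "z": -0.6, "wx": 0, "wy": 0, "wz": 0},
  {"x": -1, "y": 0, "z": -1, "wx": 0, "wy": 0, "wz": 0},
  {"x": -0.8, "y": -0.18, "z": -1, "wx": 0, "wy": 0, "wz": 0},
  {"x": 0, "y": 0, "z": -1, "wx": 0, "wy": 0, "wz": 0},
  {"x": 0, "y": 0, "z": -1, "wx": 0, "wy": 0, "wz": 0},
  {"x": 0, "y": 0, "z": -1, "wx": 0, "wy": 0, "wz": 0},
])

```text
t: 6.25
ee_pos: [0.4596, -0.0982, 0.2008]
tool_rot: [1.209, 1.208, -1.208]
contact_force: [0.6, 0.2, -2.0]
finger_gap: 0.0673
```

>>> move_arm([
  {"x": 0, "y": 0, "z": -1, "wx": 0, "wy": 0, "wz": 0},
  {"x": 0, "y": 0, "z": -0.7, "wx": 0, "wy": 0, "wz": 0},
  {"x": 0, "y": 0, "z": -0.4, "wx": 0, "wy": 0, "wz": 0},
  {"x": 0, "y": 0, "z": -0.225, "wx": 0, "wy": 0, "wz": 0},
  {"x": 0, "y": 0, "z": 0, "wx": 0, "wy": 0, "wz": 0},
  {"x": 0, "y": 0, "z": 0, "wx": 0, "wy": 0, "wz": 0},
])

```text
t: 7.0
ee_pos: [0.4599, -0.0072, 0.2003]
tool_rot: [1.209, 1.209, -1.21]
contact_force: [0.7, 0.3, 0.1]
finger_gap: 0.0675
```

```bash
python3 - <<'E'
from h import *
rep(state()); save('wrist','w5.png');print(tip_of('wrist','ring_top')); save('scene','s5.png'); rep(state())
E
```

```text
t 7.0 tcp [ 0.4599 -0.0072  0.2003] F [0.7 0.3 0.1] gap 0.0675
[[0.0, 1.0, -0.0], [-0.0, -0.0, -1.0], [-1.0, 0.0, 0.0]]
[]
t 7.15 tcp [ 0.4598 -0.0071  0.2002] F [-0.1  0.1 -0. ] gap 0.0673
[[-0.0, 1.0, -0.001], [-0.0, -0.001, -1.0], [-1.0, -0.0, 0.0]]
```

View pics/w5.png

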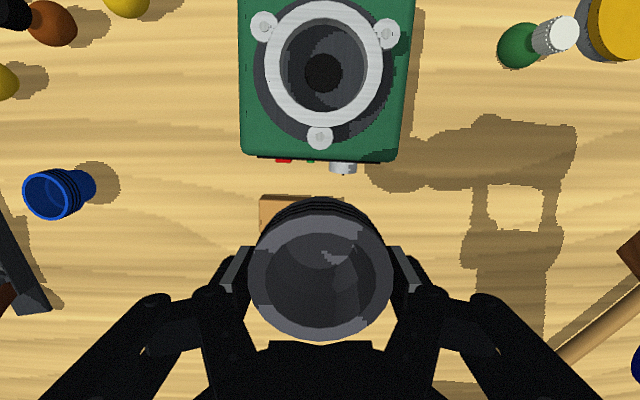

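View pics/s5.png

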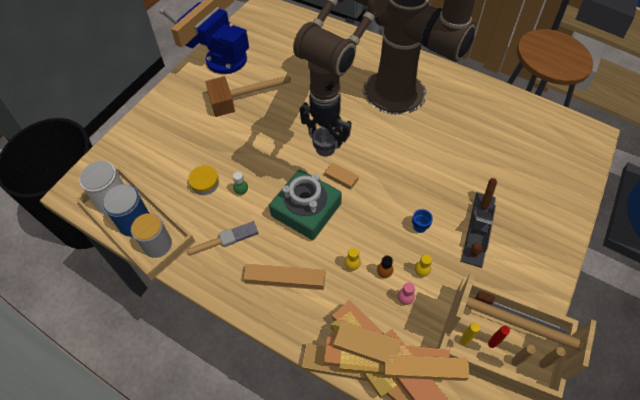

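Wrist view shows the ring centred at about px (324,63) and the held cup centred at about (320,277). Now I'll fit both circles precisely.

```bash
cat >> h.py <<'E'
def ringfit(im,kW,roi,z,thr=150,rad=None,p0=(0.569,-.007)):
    x0,y0,x1,y1=roi; g=np.zeros(im.shape[:2],np.uint8)
    sub=im[y0:y1,x0:x1].astype(int); g[y0:y1,x0:x1]=((sub.min(2)>thr)&(np.ptp(sub,axis=2)<40))*255
    cs,h=cv2.findContours(g,cv2.RETR_CCOMP,cv2.CHAIN_APPROX_NONE)
    inn=[c for c,hh in zip(cs,h[0]) if hh[3]>=0 and cv2.contourArea(c)>500]
    out=[c for c,hh in zip(cs,h[0]) if hh[3]<0 and cv2.contourArea(c)>500]
    return g,inn,out
E
python3 - <<'E'
from h import *
im=cv2.cvtColor(cv2.imread('pics/w5.png'),cv2.COLOR_BGR2RGB)
s=state();kW=campose('wrist',s)
g,inn,out=ringfit(im,kW,(235,0,420,165),.119)
print([cv2.contourArea(c) for c in inn],[cv2.contourArea(c) for c in out])
c=max(inn,key=cv2.contourArea)
print(cv2.fitEllipse(c))
from scipy.optimize import least_squares
# back-project contour to plane z, fit circle; try z for radius
for z in [.11,.115,.119,.123,.128]:
    P=np.array([atz(ray('wrist',q.tolist(),s),z)[:2] for q in c[:,0]])
    f=lambda p:np.hypot(P[:,0]-p[0],P[:,1]-p[1])-p[2]
    r=least_squares(f,[.569,-.007,.0315],loss='soft_l1',f_scale=5e-4); print(z,r.x.round(4),np.abs(r.fun).mean().round(5))
im2=im.copy();cv2.drawContours(im2,[c],-1,(255,0,0),1);cv2.imwrite('pics/r5.png',cv2.resize(cv2.cvtColor(im2,cv2.COLOR_RGB2BGR)[0:170,230:430],None,fx=3,fy=3))
# scene + top
for cn in ['scene','top']:
    im=get_image(cn);kW=campose(cn);e=proj(kW,np.array([[.569,-.007,.119]]))[0].astype(int)
    g,inn,out=ringfit(im,kW,(e[0]-28,e[1]-28,e[0]+28,e[1]+28),.119,110)
    inn=[c for c,hh in zip(*[(lambda r:(r[0],r[1][0]))(cv2.findContours(g,cv2.RETR_CCOMP,cv2.CHAIN_APPROX_NONE))][0]) if hh[3]>=0 and cv2.contourArea(c)>60]
    if inn:
        c=max(inn,key=cv2.contourArea);ce=cv2.fitEllipse(c);print(cn,ce,atz(ray(cn,ce[0]),.119))
print(state()['t'])
E
```

```text
[6743.5] [13173.0]
((323.06427001953125, 64.52623748779297), (89.54586029052734, 95.93077087402344), 1.1938285827636719)
0.11 [ 0.5661 -0.0087  0.0334] 0.00018
0.115 [ 0.5654 -0.0087  0.0327] 0.00018
0.119 [ 0.5649 -0.0086  0.0321] 0.00018
0.123 [ 0.5644 -0.0086  0.0315] 0.00017
0.128 [ 0.5637 -0.0086  0.0308] 0.00017
scene ((304.5992126464844, 188.79685974121094), (19.867149353027344, 24.458168029785156), 84.13208770751953) [ 0.56554045 -0.00894729  0.119     ]
7.25
```

View pics/r5.png

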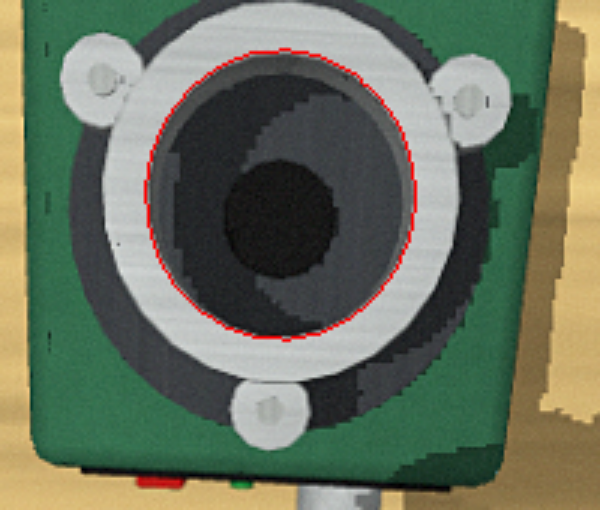

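```bash
python3 - <<'E'
from h import *
s=state();kW=campose('wrist',s);im=cv2.imread('pics/w5.png')
for dx in [-.002,-.0005,.001]:
    P=np.c_[s['ee_pos'][0]+dx+.034*np.cos(TH),s['ee_pos'][1]+.034*np.sin(TH),np.full(48,s['ee_pos'][2]-.0259+.054)]
    h=proj(kW,P);print(dx,h.min(0),h.max(0))
    if dx==-.0005: cv2.polylines(im,[np.round(h).astype(int).reshape(-1,1,2)],True,(0,255,0),1)
cv2.imwrite('pics/c5.png',cv2.resize(im[180:350,220:420],None,fx=3,fy=3))
E
```

```text
-0.002 [248.2518344  216.31577321] [395.11895354 342.88170229]
-0.0005 [247.98506418 213.00431899] [395.38985053 340.53328178]
0.001 [247.7170392  209.66789104] [395.66199731 338.1670868 ]
```

View pics/c5.png

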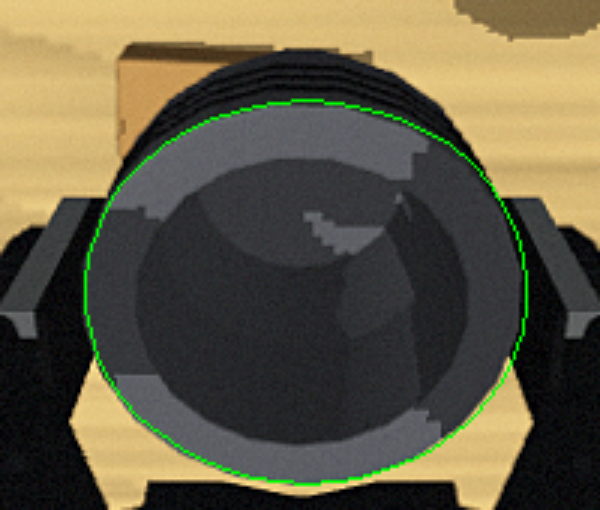

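Cup and ring alignment is known to well under 1 mm. Moving over the ring.

>>> move_arm([
  {"x": 0, "y": 0.64, "z": 0.0375, "wx": 0, "wy": 0, "wz": 0},
  {"x": 0, "y": 1, "z": 0, "wx": 0, "wy": 0, "wz": 0},
  {"x": 0, "y": 0.6, "z": 0, "wx": 0, "wy": 0, "wz": 0},
  {"x": 0.2, "y": 0.3, "z": 0, "wx": 0, "wy": 0, "wz": 0},
  {"x": 0.2, "y": 0.1, "z": 0, "wx": 0, "wy": 0, "wz": 0},
  {"x": 0.3, "y": 0, "z": 0, "wx": 0, "wy": 0, "wz": 0},
  {"x": 0.3, "y": 0, "z": 0, "wx": 0, "wy": 0, "wz": 0},
  {"x": 0.2, "y": 0, "z": 0, "wx": 0, "wy": 0, "wz": 0},
])

```text
t: 8.25
ee_pos: [0.5641, -0.0078, 0.1509]
tool_rot: [1.208, 1.211, -1.21]
contact_force: [-0.3, -0.7, -0.2]
finger_gap: 0.0675
```

```bash
python3 - <<'E'
from h import *
rep(state()); save('wrist','w6.png');rep(state());save('scene','s6.png')
E
```

```text
t 8.25 tcp [ 0.5641 -0.0078  0.1509] F [-0.3 -0.7 -0.2] gap 0.0675
[[-0.002, 1.0, 0.001], [0.0, 0.001, -1.0], [-1.0, -0.002, -0.0]]
t 8.3 tcp [ 0.5637 -0.0078  0.1501] F [-0.5  0.2 -1.4] gap 0.0676
[[-0.003, 1.0, 0.001], [0.0, 0.001, -1.0], [-1.0, -0.003, -0.0]]
```

View pics/w6.png

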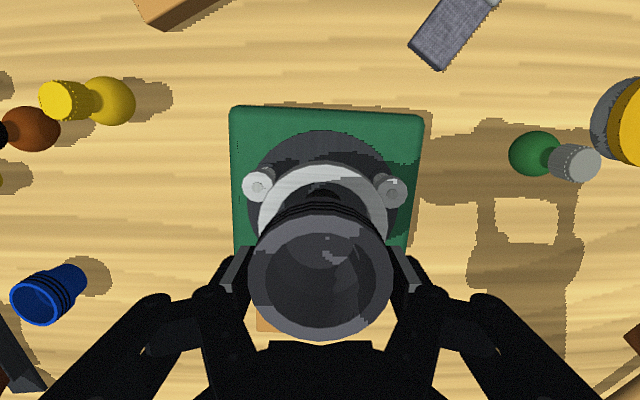

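The cup sits over the ring, with its base about 5 mm above the ring's top. Lowering gently.

>>> move_arm([
  {"x": 0, "y": 0, "z": 0, "wx": 0, "wy": 0, "wz": 0},
  {"x": 0.15, "y": 0, "z": 0, "wx": 0, "wy": 0, "wz": 0},
  {"x": 0.2, "y": 0, "z": 0, "wx": 0, "wy": 0, "wz": 0},
  {"x": 0.2, "y": 0, "z": 0, "wx": 0, "wy": 0, "wz": 0},
  {"x": 0.15, "y": 0, "z": 0, "wx": 0, "wy": 0, "wz": 0},
  {"x": 0.1, "y": 0, "z": 0, "wx": 0, "wy": 0, "wz": 0},
  {"x": 0, "y": 0, "z": 0, "wx": 0, "wy": 0, "wz": 0},
])

```text
t: 9.22
ee_pos: [0.565, -0.0079, 0.1198]
tool_rot: [1.208, 1.21, -1.209]
contact_force: [0.4, -0.4, -0.1]
finger_gap: 0.0674
```

```bash
python3 - <<'E'
from h import *
rep(state()); save('wrist','w7.png');rep(state())
E
```

```text
t 9.225 tcp [ 0.565  -0.0079  0.1198] F [ 0.4 -0.4 -0.1] gap 0.0674
[[-0.001, 1.0, 0.001], [0.0, 0.001, -1.0], [-1.0, -0.001, -0.0]]
t 9.275 tcp [ 0.5653 -0.0079  0.1201] F [-1.8  0.6 -0.7] gap 0.067
[[-0.0, 1.0, 0.001], [0.0, 0.001, -1.0], [-1.0, -0.0, -0.0]]
```

View pics/w7.png

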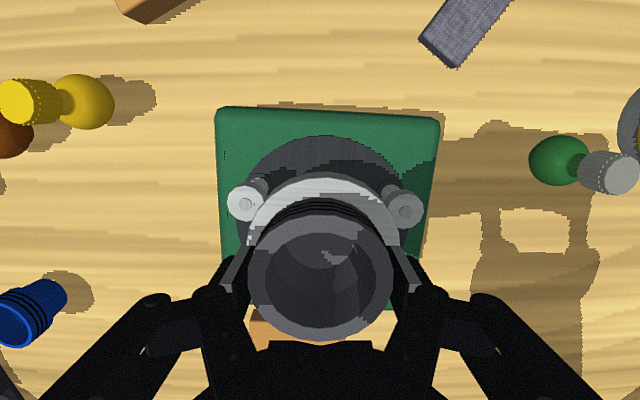

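No contact force, so the plug is inside the bore. Going down the last few mm.

>>> move_arm([
  {"x": 0.04, "y": 0, "z": 0.015, "wx": 0, "wy": 0, "wz": 0},
  {"x": 0.04, "y": 0, "z": 0, "wx": 0, "wy": 0, "wz": 0},
  {"x": 0.03, "y": 0, "z": 0, "wx": 0, "wy": 0, "wz": 0},
  {"x": 0, "y": 0, "z": 0, "wx": 0, "wy": 0, "wz": 0},
])

```text
t: 9.78
ee_pos: [0.5655, -0.0086, 0.1168]
tool_rot: [1.209, 1.209, -1.209]
contact_force: [-2.9, 0.7, 5.8]
finger_gap: 0.0672
```

Contact at z 0.1168 with about 6 N, right where seating was predicted. Releasing and rising.

>>> move_arm([
  {"x": 0, "y": 0, "z": 0, "wx": 0, "wy": 0, "wz": 0},
  {"x": 0, "y": 0, "z": 0, "wx": 0, "wy": 0, "wz": 0},
  {"x": 0, "y": 0, "z": 0, "wx": 0, "wy": 0, "wz": 0},
  {"x": -0.3, "y": 0, "z": 0, "wx": 0, "wy": 0, "wz": 0},
  {"x": -0.7, "y": -0.1, "z": 0, "wx": 0, "wy": 0, "wz": 0},
  {"x": -1, "y": -0.4, "z": -0.2, "wx": 0, "wy": 0, "wz": 0},
  {"x": -0.8, "y": -0.6, "z": -0.6, "wx": 0, "wy": 0, "wz": 0},
  {"x": 0, "y": -0.8, "z": -1, "wx": 0, "wy": 0, "wz": 0},
], fingers=-1)

```text
t: 10.78
ee_pos: [0.4921, 0.0636, 0.2326]
tool_rot: [1.215, 1.202, -1.203]
contact_force: [0.2, 0.8, -0.4]
finger_gap: 0.0854
```

```bash
python3 - <<'E'
from h import *
rep(state()); save('wrist','w8.png');rep(state());save('scene','s8.png')
E
```

```text
t 10.775 tcp [0.4921 0.0636 0.2326] F [ 0.2  0.8 -0.4] gap 0.0854
[[0.009, 1.0, -0.002], [0.0, -0.002, -1.0], [-1.0, 0.009, -0.0]]
t 10.825 tcp [0.4856 0.068  0.23  ] F [-5.1  2.9 -0. ] gap 0.0854
[[-0.001, 1.0, 0.001], [0.005, 0.001, -1.0], [-1.0, -0.001, -0.005]]
```

View pics/w8.png

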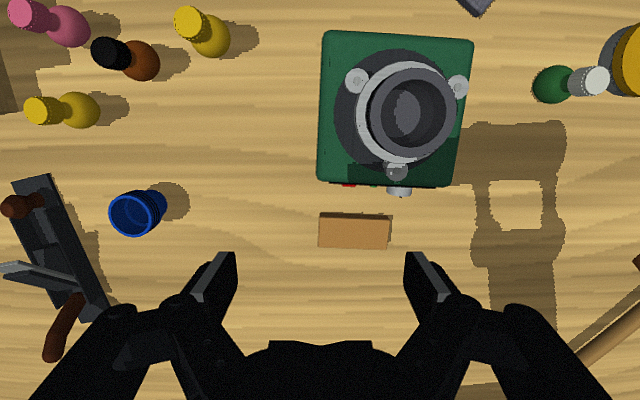

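View pics/s8.png

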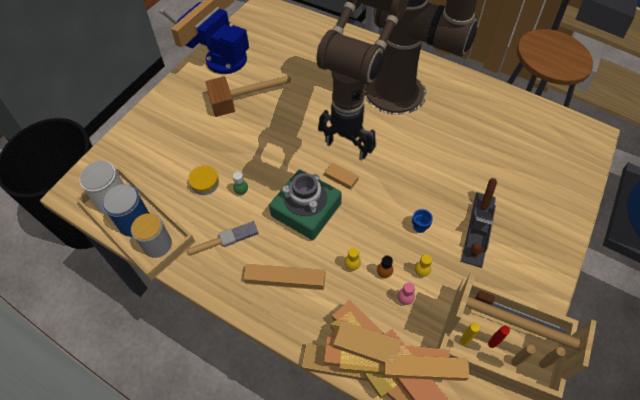

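The large cup sits upright, collar on the ring (px 405,112). Next the small blue cup.

>>> move_arm([
  {"x": 0, "y": -0.6, "z": -1, "wx": 0, "wy": 0, "wz": 0},
  {"x": 0, "y": -0.6, "z": -1, "wx": 0, "wy": 0, "wz": 0},
  {"x": 0, "y": 0, "z": -1, "wx": 0, "wy": 0, "wz": 0},
  {"x": 0.2, "y": 0, "z": -1, "wx": 0, "wy": 0, "wz": 0},
  {"x": 0.3, "y": 0, "z": -0.8, "wx": 0, "wy": 0, "wz": 0},
  {"x": 0.25, "y": 0, "z": -0.5, "wx": 0, "wy": 0, "wz": 0},
  {"x": 0, "y": 0, "z": -0.24, "wx": 0, "wy": 0, "wz": 0},
  {"x": 0, "y": 0, "z": 0, "wx": 0, "wy": 0, "wz": 0},
])

```text
t: 11.88
ee_pos: [0.4416, 0.2849, 0.1981]
tool_rot: [1.208, 1.209, -1.208]
contact_force: [-0.4, -0.3, -0.3]
finger_gap: 0.0853
```

```bash
python3 - <<'E'
from h import *
get_image('scene');get_image('scene');rep(state()); save('wrist','w9.png')
measure('small_cup_center',SC,[.448,.294,0]);rep(state())
E
```

```text
t 11.975 tcp [0.4416 0.2843 0.1983] F [0.  0.2 0.1] gap 0.0849
[[0.001, 1.0, -0.0], [-0.0, -0.0, -1.0], [-1.0, 0.001, 0.0]]
wrist [array([0.4471, 0.2962, 0.0012]), np.float64(0.2498)]
scene [array([0.4827, 0.2999, 0.0597]), np.float64(0.2581)]
top [array([ 0.4567,  0.3326, -0.1871]), np.float64(0.7194)]
joint [0.4472 0.2959 0.0019] 0.92
t 12.325 tcp [0.4413 0.2846 0.1981] F [-0.3  0.3 -0.4] gap 0.0852
[[0.0, 1.0, -0.0], [0.0, -0.0, -1.0], [-1.0, 0.0, -0.0]]
```

View pics/w9.png

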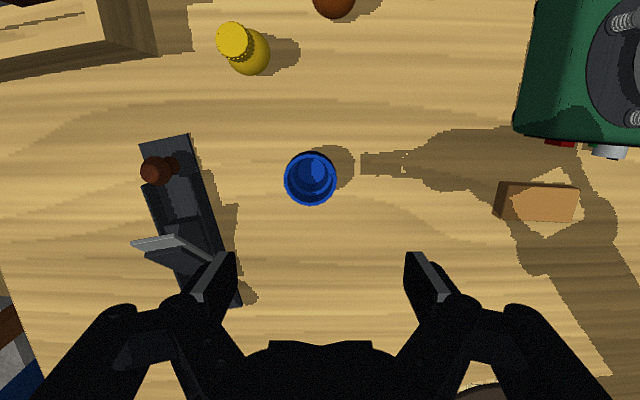

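Blue cup at (0.4471,0.296), base height about 0. The plane's edge is at y≈0.39, so the open fingers clear it. Descending.

>>> move_arm([
  {"x": 0.8, "y": 0.1, "z": -0.2, "wx": 0, "wy": 0, "wz": 0},
  {"x": 1, "y": 0.045, "z": -0.085, "wx": 0, "wy": 0, "wz": 0},
  {"x": 1, "y": 0, "z": 0, "wx": 0, "wy": 0, "wz": 0},
  {"x": 0.7, "y": 0, "z": 0, "wx": 0, "wy": 0, "wz": 0},
  {"x": 0.4, "y": 0, "z": 0, "wx": 0, "wy": 0, "wz": 0},
  {"x": 0.25, "y": 0, "z": 0, "wx": 0, "wy": 0, "wz": 0},
  {"x": 0.13, "y": 0, "z": 0, "wx": 0, "wy": 0, "wz": 0},
  {"x": 0, "y": 0, "z": 0, "wx": 0, "wy": 0, "wz": 0},
])

```text
t: 13.32
ee_pos: [0.4474, 0.2967, 0.0271]
tool_rot: [1.21, 1.209, -1.208]
contact_force: [0.2, 0.3, 0.6]
finger_gap: 0.0855
```

```bash
python3 - <<'E'
from h import *
rep(state()); save('wrist','w10.png');rep(state())
E
```

```text
t 13.325 tcp [0.4474 0.2967 0.0271] F [0.2 0.3 0.6] gap 0.0855
[[0.001, 1.0, 0.0], [0.0, 0.0, -1.0], [-1.0, 0.001, -0.0]]
t 13.375 tcp [0.4476 0.2968 0.0274] F [-0.5 -0.5 -0.6] gap 0.0852
[[0.001, 1.0, 0.001], [0.001, 0.001, -1.0], [-1.0, 0.001, -0.001]]
```

View pics/w10.png

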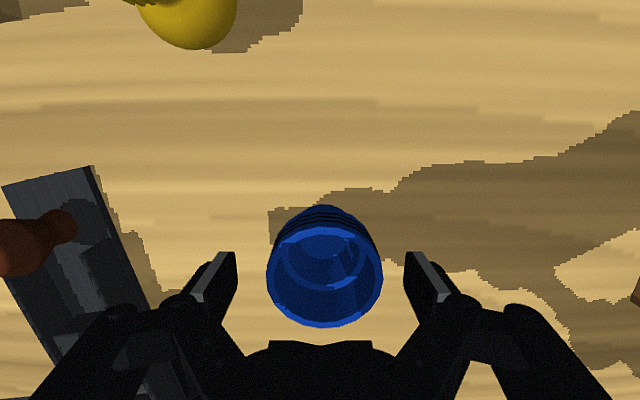

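Cup (px 268–383) sits between the pads. Closing.

>>> move_arm([
  {"x": 0, "y": 0, "z": 0, "wx": 0, "wy": 0, "wz": 0},
  {"x": 0, "y": 0, "z": 0, "wx": 0, "wy": 0, "wz": 0},
  {"x": 0, "y": 0, "z": 0, "wx": 0, "wy": 0, "wz": 0},
  {"x": 0, "y": 0, "z": 0, "wx": 0, "wy": 0, "wz": 0},
  {"x": 0, "y": 0, "z": 0, "wx": 0, "wy": 0, "wz": 0},
], fingers=1, squeeze=35)

```text
t: 14.0
ee_pos: [0.4475, 0.2967, 0.0277]
tool_rot: [1.21, 1.209, -1.208]
contact_force: [-0.8, -1.4, 6.1]
finger_gap: 0.0542
```

```bash
python3 - <<'E'
from h import *
rep(state()); save('wrist','w11.png');rep(state())
E
```

```text
t 14.0 tcp [0.4475 0.2967 0.0277] F [-0.8 -1.4  6.1] gap 0.0542
[[0.001, 1.0, 0.001], [0.0, 0.001, -1.0], [-1.0, 0.001, -0.0]]
t 14.05 tcp [0.4475 0.2967 0.0277] F [-2.1 -1.3  6.7] gap 0.0542
[[0.001, 1.0, 0.001], [0.001, 0.001, -1.0], [-1.0, 0.001, -0.001]]
```

View pics/w11.png

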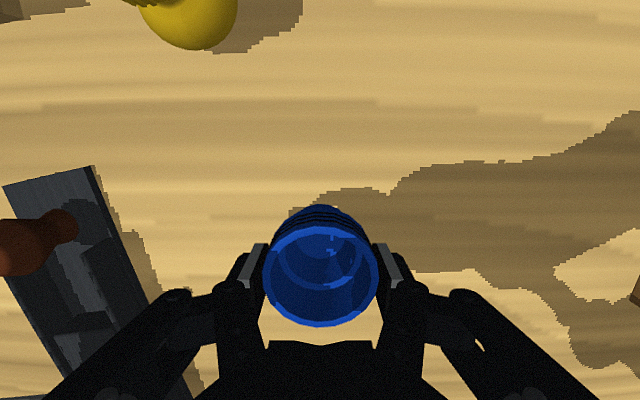

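Grip is good at 54.2 mm. Lifting and carrying to the viewing position.

>>> move_arm([
  {"x": -0.6, "y": 0, "z": 0, "wx": 0, "wy": 0, "wz": 0},
  {"x": -1, "y": 0, "z": 0, "wx": 0, "wy": 0, "wz": 0},
  {"x": -1, "y": 0, "z": 0.6, "wx": 0, "wy": 0, "wz": 0},
  {"x": -1, "y": 0.1, "z": 1, "wx": 0, "wy": 0, "wz": 0},
  {"x": -1, "y": 0.1, "z": 1, "wx": 0, "wy": 0, "wz": 0},
  {"x": -0.6, "y": 0.1, "z": 1, "wx": 0, "wy": 0, "wz": 0},
  {"x": 0, "y": 0, "z": 1, "wx": 0, "wy": 0, "wz": 0},
  {"x": 0, "y": 0, "z": 1, "wx": 0, "wy": 0, "wz": 0},
])

```text
t: 15.05
ee_pos: [0.4592, 0.0712, 0.2353]
tool_rot: [1.21, 1.208, -1.207]
contact_force: [0.2, 0.3, -0.8]
finger_gap: 0.0543
```

>>> move_arm([
  {"x": 0, "y": 0, "z": 0.9, "wx": 0, "wy": 0, "wz": 0},
  {"x": 0, "y": 0, "z": 0.6, "wx": 0, "wy": 0, "wz": 0},
  {"x": 0, "y": 0, "z": 0.35, "wx": 0, "wy": 0, "wz": 0},
  {"x": 0, "y": 0, "z": 0.18, "wx": 0, "wy": 0, "wz": 0},
  {"x": 0, "y": 0, "z": 0, "wx": 0, "wy": 0, "wz": 0},
  {"x": 0, "y": 0, "z": 0, "wx": 0, "wy": 0, "wz": 0},
])

```text
t: 15.8
ee_pos: [0.4591, -0.0081, 0.2346]
tool_rot: [1.209, 1.21, -1.208]
contact_force: [0.6, -0.0, -0.4]
finger_gap: 0.0544
```

```bash
python3 - <<'E'
from h import *
s=state();rep(s); im=save('wrist','w12.png');kW=campose('wrist',s);o=cv2.imread('pics/w12.png')
def draw(x,y,z,r,c):
    h=proj(kW,np.c_[x+r*np.cos(TH),y+r*np.sin(TH),np.full(48,z)]);cv2.polylines(o,[np.round(h*1).astype(int).reshape(-1,1,2)],True,c,1)
e=s['ee_pos']
draw(e[0]-.0004,e[1],e[2]-.0277+.054,.0275,(0,255,0))
draw(.565,-.0086,.145,.034,(0,0,255));draw(.565,-.0086,.145,.0255,(0,0,255));draw(.565,-.0086,.119,.043,(0,255,255))
cv2.imwrite('pics/c12.png',cv2.resize(o[0:350,180:460],None,fx=1.7,fy=1.7)); rep(state())
E
```

```text
t 15.8 tcp [ 0.4591 -0.0081  0.2346] F [ 0.6 -0.  -0.4] gap 0.0544
[[-0.0, 1.0, 0.001], [0.0, 0.001, -1.0], [-1.0, -0.0, -0.0]]
t 15.85 tcp [ 0.4591 -0.0081  0.2346] F [ 0.1 -0.4 -0.1] gap 0.0547
[[-0.0, 1.0, 0.001], [0.0, 0.001, -1.0], [-1.0, -0.0, -0.0]]
```

View pics/c12.png

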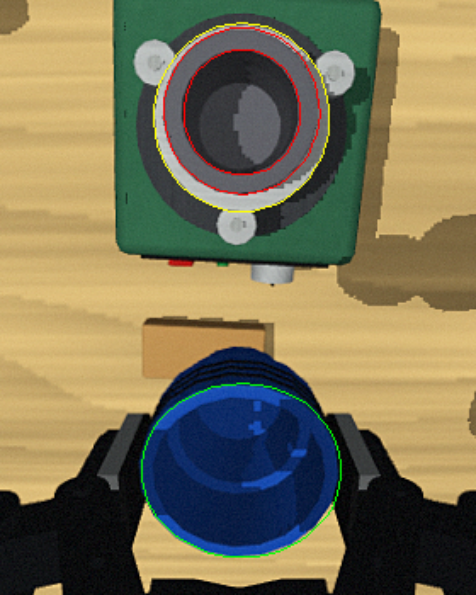

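The overlay fits: large cup rim in place at 145 mm height (red), blue cup as held (green). Moving over.

>>> move_arm([
  {"x": 0, "y": 0.6, "z": 0.012, "wx": 0, "wy": 0, "wz": 0},
  {"x": 0, "y": 0.9, "z": 0, "wx": 0, "wy": 0, "wz": 0},
  {"x": 0.1, "y": 0.6, "z": 0, "wx": 0, "wy": 0, "wz": 0},
  {"x": 0.2, "y": 0.35, "z": 0, "wx": 0, "wy": 0, "wz": 0},
  {"x": 0.3, "y": 0.16, "z": 0, "wx": 0, "wy": 0, "wz": 0},
  {"x": 0.3, "y": 0.05, "z": 0, "wx": 0, "wy": 0, "wz": 0},
  {"x": 0.25, "y": 0, "z": 0, "wx": 0, "wy": 0, "wz": 0},
  {"x": 0.14, "y": 0, "z": 0, "wx": 0, "wy": 0, "wz": 0},
])

```text
t: 16.85
ee_pos: [0.5644, -0.0092, 0.1819]
tool_rot: [1.208, 1.211, -1.21]
contact_force: [0.2, 0.5, 0.2]
finger_gap: 0.0547
```

>>> move_arm([
  {"x": 0, "y": 0, "z": 0, "wx": 0, "wy": 0, "wz": 0},
  {"x": 0, "y": 0, "z": 0, "wx": 0, "wy": 0, "wz": 0},
])

```text
t: 17.1
ee_pos: [0.5658, -0.0093, 0.1836]
tool_rot: [1.209, 1.209, -1.208]
contact_force: [-0.1, 0.0, -0.5]
finger_gap: 0.0544
```

```bash
python3 - <<'E'
from h import *
rep(state()); save('wrist','w13.png')
E
```

```text
t 17.1 tcp [ 0.5658 -0.0093  0.1836] F [-0.1  0.  -0.5] gap 0.0544
[[0.001, 1.0, 0.0], [-0.0, 0.0, -1.0], [-1.0, 0.001, 0.0]]
```

View pics/w13.png

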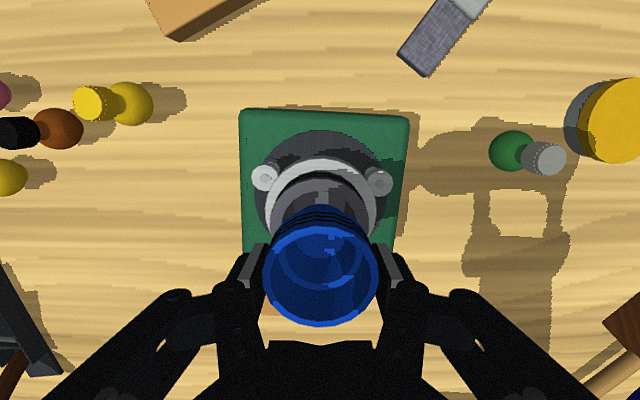

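Above the mouth and aligned. Lowering.

>>> move_arm([
  {"x": 0.15, "y": 0, "z": -0.015, "wx": 0, "wy": 0, "wz": 0},
  {"x": 0.25, "y": 0, "z": 0, "wx": 0, "wy": 0, "wz": 0},
  {"x": 0.2, "y": 0, "z": 0, "wx": 0, "wy": 0, "wz": 0},
  {"x": 0.15, "y": 0, "z": 0, "wx": 0, "wy": 0, "wz": 0},
  {"x": 0.1, "y": 0, "z": 0, "wx": 0, "wy": 0, "wz": 0},
  {"x": 0.05, "y": 0, "z": 0, "wx": 0, "wy": 0, "wz": 0},
  {"x": 0, "y": 0, "z": 0, "wx": 0, "wy": 0, "wz": 0},
])

```text
t: 18.02
ee_pos: [0.5656, -0.0086, 0.147]
tool_rot: [1.209, 1.209, -1.209]
contact_force: [0.9, -0.6, -0.2]
finger_gap: 0.0545
```

>>> move_arm([
  {"x": 0.03, "y": 0, "z": 0, "wx": 0, "wy": 0, "wz": 0},
  {"x": 0.03, "y": 0, "z": 0, "wx": 0, "wy": 0, "wz": 0},
  {"x": 0.03, "y": 0, "z": 0, "wx": 0, "wy": 0, "wz": 0},
  {"x": 0, "y": 0, "z": 0, "wx": 0, "wy": 0, "wz": 0},
])

```text
t: 18.52
ee_pos: [0.5658, -0.0086, 0.1447]
tool_rot: [1.209, 1.209, -1.209]
contact_force: [-2.3, 1.1, 4.9]
finger_gap: 0.054
```

Seated at exactly the predicted height (0.1447) with about 5 N. Releasing and heading to the flask.

>>> move_arm([
  {"x": 0, "y": 0, "z": 0, "wx": 0, "wy": 0, "wz": 0},
  {"x": 0, "y": 0, "z": 0, "wx": 0, "wy": 0, "wz": 0},
  {"x": 0, "y": 0, "z": 0, "wx": 0, "wy": 0, "wz": 0},
  {"x": -0.3, "y": 0, "z": 0, "wx": 0, "wy": 0, "wz": 0},
  {"x": -0.7, "y": 0, "z": 0, "wx": 0, "wy": 0, "wz": 0},
  {"x": -1, "y": -0.2, "z": -0.4, "wx": 0, "wy": 0, "wz": 0},
  {"x": -0.3, "y": 0, "z": -0.9, "wx": 0, "wy": 0, "wz": 0},
  {"x": 0, "y": 0, "z": -1, "wx": 0, "wy": 0, "wz": 0},
], fingers=-1)

```text
t: 19.52
ee_pos: [0.5591, 0.084, 0.2387]
tool_rot: [1.213, 1.205, -1.206]
contact_force: [0.7, -0.1, -0.9]
finger_gap: 0.0852
```

>>> move_arm([
  {"x": 0, "y": 0.2, "z": -1, "wx": 0, "wy": 0, "wz": 0},
  {"x": 0, "y": 0.2, "z": -1, "wx": 0, "wy": 0, "wz": 0},
  {"x": 0, "y": 0.2, "z": -0.9, "wx": 0, "wy": 0, "wz": 0},
  {"x": 0, "y": 0.1, "z": -0.6, "wx": 0, "wy": 0, "wz": 0},
  {"x": 0, "y": 0, "z": -0.3, "wx": 0, "wy": 0, "wz": 0},
  {"x": 0, "y": 0, "z": -0.1, "wx": 0, "wy": 0, "wz": 0},
  {"x": 0, "y": 0, "z": 0, "wx": 0, "wy": 0, "wz": 0},
  {"x": 0, "y": 0, "z": 0, "wx": 0, "wy": 0, "wz": 0},
], fingers=-0.3)

```text
t: 20.52
ee_pos: [0.5854, 0.2384, 0.2355]
tool_rot: [1.209, 1.209, -1.21]
contact_force: [1.6, 0.6, -0.1]
finger_gap: 0.0556
```

```bash
python3 - <<'E'
from h import *
rep(state()); save('wrist','w14.png');rep(state());save('scene','s14.png')
E
```

```text
t 20.525 tcp [0.5854 0.2384 0.2355] F [ 1.6  0.6 -0.1] gap 0.0556
[[-0.0, 1.0, -0.001], [-0.0, -0.001, -1.0], [-1.0, -0.0, 0.0]]
t 20.575 tcp [0.5854 0.2385 0.2355] F [-0.5  0.8  0.4] gap 0.0552
[[-0.0, 1.0, -0.001], [-0.0, -0.001, -1.0], [-1.0, -0.0, 0.0]]
```

View pics/w14.png

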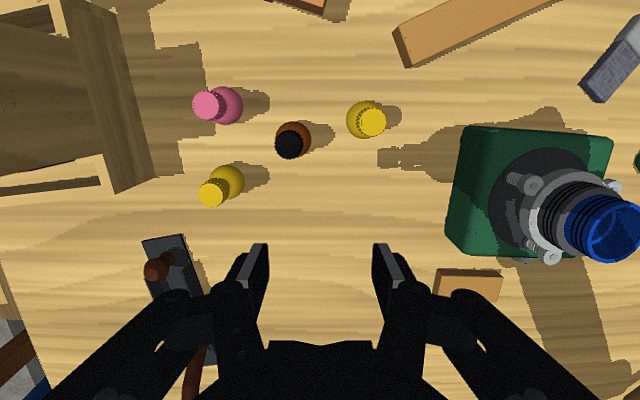

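View pics/s14.png

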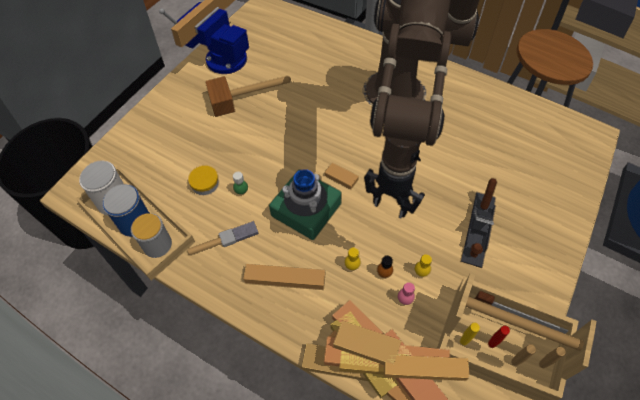

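Both cups are stacked. The amber flask's cap is at wrist px (289,144). I'll fit the cap outline.

```bash
python3 - <<'E'
from h import *
s=state();rep(s)
CAP=[(.057,.014),(.081,.014)]
V=[]
im=cv2.imread('pics/w14.png');m=np.zeros(im.shape[:2],bool);sub=im[120:170,265:320].astype(int);mm=(sub.max(2)<60)
n,l,st,_=cv2.connectedComponentsWithStats(mm.astype(np.uint8));print(st)
i=1+np.argmax(st[1:,4]);m[120:170,265:320]=l==i
V.append((campose('wrist',s),m))
im=cv2.imread('pics/s14.png');m2=np.zeros(im.shape[:2],bool);e=proj(campose('scene'),np.array([[.625,.27,.07]]))[0].astype(int);print(e)
sub=im[e[1]-14:e[1]+14,e[0]-14:e[0]+14].astype(int);mm=(sub.max(2)<50);n,l,st,_=cv2.connectedComponentsWithStats(mm.astype(np.uint8));i=1+np.argmax(st[1:,4]);print(st)
m2[e[1]-14:e[1]+14,e[0]-14:e[0]+14]=l==i;V.append((campose('scene'),m2))
print('wrist',fit(V[:1],CAP,[.625,.27,0]));print('wrist',fit(V[:1],CAP,[.622,.275,0.01]));print('both',fit(V,CAP,[.625,.27,0]))
M=cv2.moments(m.astype(np.uint8));c=(M['m10']/M['m00'],M['m01']/M['m00']);print(c,atz(ray('wrist',c,s),.072))
print([(d['confidence'],np.round(d['at'],4)) for d in tip_of('wrist','flask_center')])
o=cv2.imread('pics/w14.png');o[m]=(0,255,0);cv2.imwrite('pics/c14.png',cv2.resize(o[90:190,230:400],None,fx=4,fy=4))
E
```

```text
t 20.625 tcp [0.5855 0.2386 0.2355] F [0.2 0.5 0.4] gap 0.0556
[[-0.0, 1.0, -0.0], [-0.0, -0.0, -1.0], [-1.0, -0.0, 0.0]]
[[   0    0   55   50 2087]
 [  23    2    1    1    1]
 [  30    2    8    3    8]
 [  38    6    3    2    3]
 [  10   10   29   29  645]
 [  44   14    1    2    2]
 [  44   17    1    1    1]
 [  44   24    1    1    1]
 [  42   29    1    1    1]
 [  40   32    1    1    1]]
[386 261]
[[  0   0  28  28 678]
 [  9   9  11  13 106]]
wrist (array([0.62612781, 0.27146379, 0.00371011]), np.float64(0.3161666902715766))
wrist (array([0.62612747, 0.27146562, 0.00373804]), np.float64(0.3161638948125904))
both (array([0.62613325, 0.27147649, 0.00357371]), np.float64(0.37534762347778666))
(288.8139534883721, 143.91937984496124) [0.62558282 0.27215706 0.072     ]
[(0.89, array([0.5731, 0.3579, 0.0454])), (0.81, array([0.6669, 0.3487, 0.0397])), (0.7, array([ 0.3679,  0.4454, -0.0034])), (0.66, array([0.6502, 0.1851, 0.0415])), (0.57, array([0.6282, 0.2718, 0.0393]))]
```

View pics/c14.png

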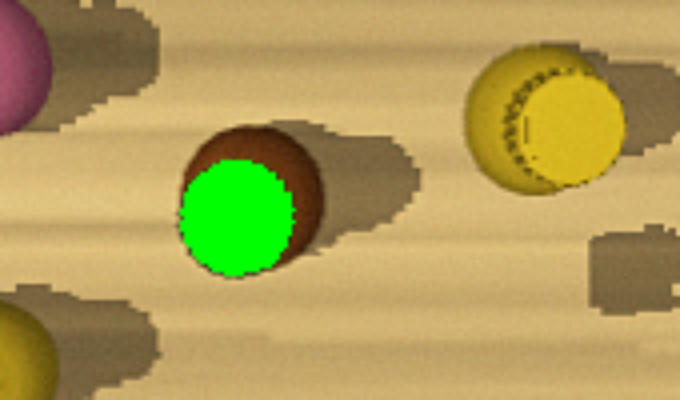

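Amber flask at (0.626,0.2715), the network agrees. Moving above it and then down.

>>> move_arm([
  {"x": 0.4, "y": 0.45, "z": -0.4, "wx": 0, "wy": 0, "wz": 0},
  {"x": 0.8, "y": 0.4, "z": -0.3, "wx": 0, "wy": 0, "wz": 0},
  {"x": 0.8, "y": 0.165, "z": -0.125, "wx": 0, "wy": 0, "wz": 0},
  {"x": 0.5, "y": 0, "z": 0, "wx": 0, "wy": 0, "wz": 0},
  {"x": 0.2, "y": 0, "z": 0, "wx": 0, "wy": 0, "wz": 0},
  {"x": 0, "y": 0, "z": 0, "wx": 0, "wy": 0, "wz": 0},
])

```text
t: 21.42
ee_pos: [0.6258, 0.2721, 0.1275]
tool_rot: [1.209, 1.209, -1.209]
contact_force: [-0.3, -0.7, 0.1]
finger_gap: 0.0557
```

```bash
python3 - <<'E'
from h import *
s=state();rep(s); save('wrist','w15.png');rep(state())
kW=campose('wrist',s);o=cv2.imread('pics/w15.png')
for z in(.057,.081):
    h=proj(kW,np.c_[.6261+.014*np.cos(TH),.2716+.014*np.sin(TH),np.full(48,z)]);cv2.polylines(o,[np.round(h).astype(int).reshape(-1,1,2)],True,(0,255,0),1)
cv2.imwrite('pics/c15.png',o)
E
```

```text
t 21.425 tcp [0.6258 0.2721 0.1275] F [-0.3 -0.7  0.1] gap 0.0557
[[-0.0, 1.0, 0.0], [-0.0, 0.0, -1.0], [-1.0, -0.0, 0.0]]
t 21.475 tcp [0.6264 0.2724 0.1285] F [0.3 0.4 0.6] gap 0.0555
[[0.001, 1.0, 0.0], [0.0, 0.0, -1.0], [-1.0, 0.001, -0.0]]
```

View pics/c15.png

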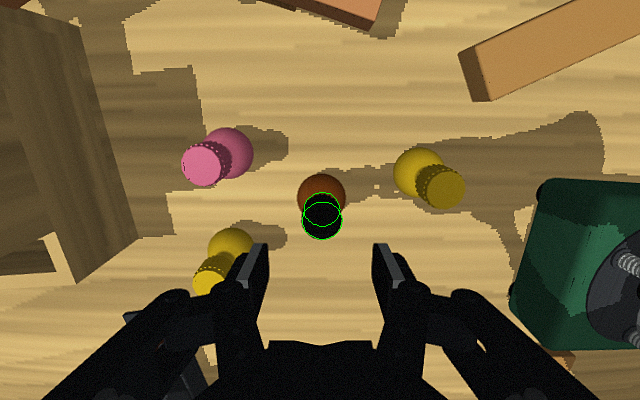

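Overlay sits on the cap; descending to grip height.

>>> move_arm([
  {"x": 0.4, "y": 0, "z": 0, "wx": 0, "wy": 0, "wz": 0},
  {"x": 0.6, "y": 0, "z": 0, "wx": 0, "wy": 0, "wz": 0},
  {"x": 0.5, "y": 0, "z": 0, "wx": 0, "wy": 0, "wz": 0},
  {"x": 0.3, "y": 0, "z": 0, "wx": 0, "wy": 0, "wz": 0},
  {"x": 0.13, "y": 0, "z": 0, "wx": 0, "wy": 0, "wz": 0},
  {"x": 0, "y": 0, "z": 0, "wx": 0, "wy": 0, "wz": 0},
])

```text
t: 22.22
ee_pos: [0.6261, 0.2724, 0.0501]
tool_rot: [1.209, 1.209, -1.209]
contact_force: [0.1, -0.6, -0.3]
finger_gap: 0.0554
```

```bash
python3 - <<'E'
from h import *
s=state();rep(s); save('wrist','w16.png');rep(state())
E
```

```text
t 22.225 tcp [0.6261 0.2724 0.0501] F [ 0.1 -0.6 -0.3] gap 0.0554
[[-0.0, 1.0, 0.001], [-0.0, 0.001, -1.0], [-1.0, -0.0, 0.0]]
t 22.275 tcp [0.6265 0.2726 0.0507] F [ 0.4 -0.3  0.1] gap 0.0556
[[0.001, 1.0, 0.001], [0.0, 0.001, -1.0], [-1.0, 0.001, -0.0]]
```

View pics/w16.png

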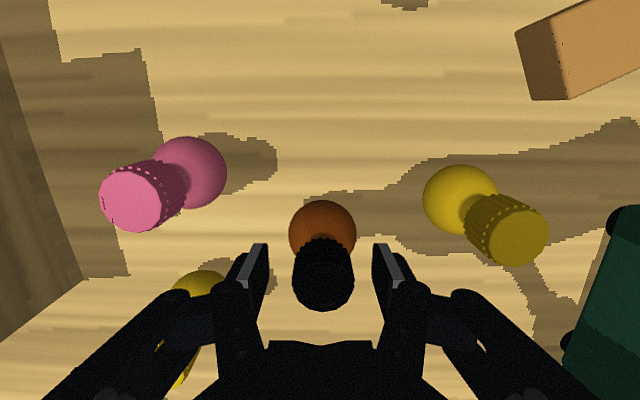

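>>> move_arm([
  {"x": 0, "y": 0, "z": 0.02, "wx": 0, "wy": 0, "wz": 0},
  {"x": 0, "y": 0, "z": 0, "wx": 0, "wy": 0, "wz": 0},
  {"x": 0, "y": 0, "z": 0, "wx": 0, "wy": 0, "wz": 0},
  {"x": 0, "y": 0, "z": 0, "wx": 0, "wy": 0, "wz": 0},
  {"x": 0, "y": 0, "z": 0, "wx": 0, "wy": 0, "wz": 0},
], fingers=1, squeeze=60)

```text
t: 22.9
ee_pos: [0.6269, 0.2718, 0.0514]
tool_rot: [1.21, 1.208, -1.207]
contact_force: [0.0, -0.5, 5.3]
finger_gap: 0.0267
```

```bash
python3 - <<'E'
from h import *
s=state();rep(s); save('wrist','w17.png');rep(state())
E
```

```text
t 22.9 tcp [0.6269 0.2718 0.0514] F [ 0.  -0.5  5.3] gap 0.0267
[[0.002, 1.0, 0.001], [0.0, 0.001, -1.0], [-1.0, 0.002, -0.0]]
t 22.95 tcp [0.6269 0.2718 0.0514] F [ 0.7 -1.   5.9] gap 0.0265
[[0.002, 1.0, 0.001], [0.0, 0.001, -1.0], [-1.0, 0.002, -0.0]]
```

View pics/w17.png

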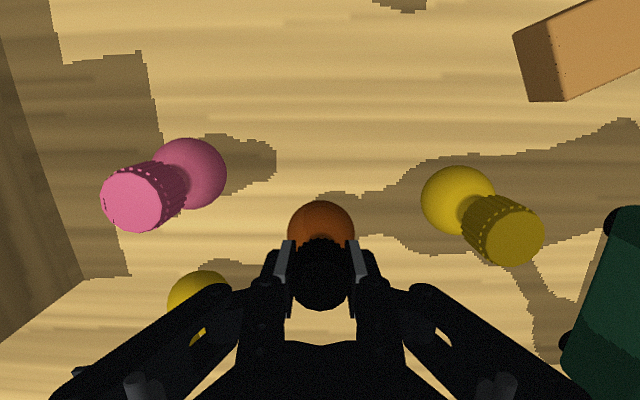

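Cap gripped (26.7 mm). Lifting straight up first, then moving to a viewing position before the cups.

>>> move_arm([
  {"x": -0.5, "y": 0, "z": 0, "wx": 0, "wy": 0, "wz": 0},
  {"x": -1, "y": 0, "z": 0, "wx": 0, "wy": 0, "wz": 0},
  {"x": -1, "y": 0, "z": 0, "wx": 0, "wy": 0, "wz": 0},
  {"x": -1, "y": -0.5, "z": 0.3, "wx": 0, "wy": 0, "wz": 0},
  {"x": -1, "y": -0.8, "z": 0.7, "wx": 0, "wy": 0, "wz": 0},
  {"x": -0.97, "y": -0.9, "z": 0.8, "wx": 0, "wy": 0, "wz": 0},
  {"x": 0, "y": -0.9, "z": 1, "wx": 0, "wy": 0, "wz": 0},
  {"x": 0, "y": -0.6, "z": 1, "wx": 0, "wy": 0, "wz": 0},
])

```text
t: 23.95
ee_pos: [0.4762, 0.1188, 0.2701]
tool_rot: [1.209, 1.209, -1.207]
contact_force: [0.8, -0.1, -0.7]
finger_gap: 0.0262
```

>>> move_arm([
  {"x": 0, "y": -0.3, "z": 1, "wx": 0, "wy": 0, "wz": 0},
  {"x": 0, "y": -0.15, "z": 0.9, "wx": 0, "wy": 0, "wz": 0},
  {"x": 0, "y": 0, "z": 0.65, "wx": 0, "wy": 0, "wz": 0},
  {"x": 0, "y": 0, "z": 0.4, "wx": 0, "wy": 0, "wz": 0},
  {"x": 0, "y": 0, "z": 0.25, "wx": 0, "wy": 0, "wz": 0},
  {"x": 0, "y": 0, "z": 0, "wx": 0, "wy": 0, "wz": 0},
  {"x": 0, "y": 0, "z": 0, "wx": 0, "wy": 0, "wz": 0},
])

```text
t: 24.82
ee_pos: [0.4602, -0.0078, 0.269]
tool_rot: [1.209, 1.21, -1.208]
contact_force: [-0.6, -0.3, -1.2]
finger_gap: 0.0261
```

```bash
python3 - <<'E'
from h import *
s=state();rep(s); im=save('wrist','w18.png');rep(state());kW=campose('wrist',s);o=cv2.imread('pics/w18.png')
def draw(x,y,z,r,c):
    h=proj(kW,np.c_[x+r*np.cos(TH),y+r*np.sin(TH),np.full(48,z)]);cv2.polylines(o,[np.round(h*1).astype(int).reshape(-1,1,2)],True,c,1)
e=s['ee_pos']
draw(e[0]-.0006,e[1],e[2]-.0514+.081,.014,(0,255,0));draw(e[0]-.0006,e[1],e[2]-.0514+.022,.022,(0,255,0))
draw(.565,-.0086,.145,.034,(0,0,255));draw(.565,-.0086,.171,.0235,(0,0,255));draw(.565,-.0086,.171,.0275,(0,255,255))
cv2.imwrite('pics/c18.png',cv2.resize(o[0:350,180:460],None,fx=1.7,fy=1.7)); rep(state())
E
```

```text
t 24.825 tcp [ 0.4602 -0.0078  0.269 ] F [-0.6 -0.3 -1.2] gap 0.0261
[[-0.0, 1.0, 0.001], [0.001, 0.001, -1.0], [-1.0, -0.0, -0.001]]
t 24.875 tcp [ 0.4602 -0.0078  0.269 ] F [-0.4 -1.  -1.1] gap 0.0265
[[-0.0, 1.0, 0.001], [0.0, 0.001, -1.0], [-1.0, -0.0, -0.0]]
t 24.875 tcp [ 0.4602 -0.0078  0.269 ] F [-0.4 -1.  -1.1] gap 0.0265
[[-0.0, 1.0, 0.001], [0.0, 0.001, -1.0], [-1.0, -0.0, -0.0]]
```

View pics/c18.png

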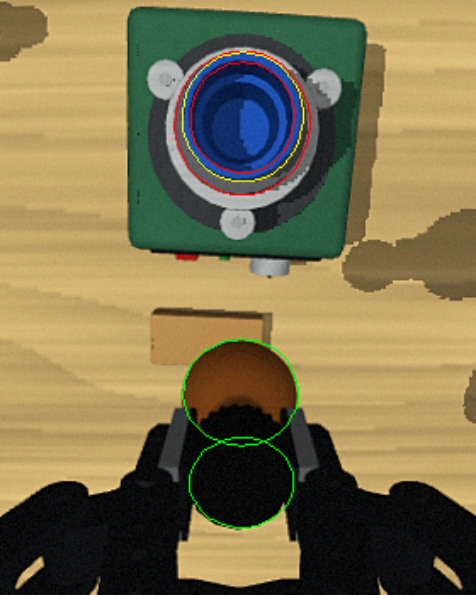

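The blue rim looks shifted about a pixel from the model. I'll refine it and the flask body's position before lowering.

```bash
python3 - <<'E'
from h import *
s=state();kW=campose('wrist',s)
im=cv2.imread('pics/w18.png').astype(int);b,g,r=im[...,0],im[...,1],im[...,2]
m=np.zeros(b.shape,bool);sl=(slice(20,120),slice(270,380));m[sl]=((b-r>40)&(b-g>20))[sl]
ys,xs=np.nonzero(m);print(len(xs),xs.min(),xs.max(),ys.min(),ys.max())
def fit2(prof,m,p0,z):
    f=lambda p:None
    c=max(cv2.findContours(m.astype(np.uint8),cv2.RETR_EXTERNAL,cv2.CHAIN_APPROX_NONE)[0],key=cv2.contourArea);q=cv2.convexHull(c)[:,0].astype(float)
    def res(p):
        h=hull(kW,prof,[p[0],p[1],z]).reshape(-1,1,2)
        return np.mean([min(abs(cv2.pointPolygonTest(h,(float(a),float(bb)),True)-.5),4) for a,bb in q])
    o=minimize(res,p0,method='Nelder-Mead',options=dict(initial_simplex=np.array(p0)+np.array([[0,0],[.004,0],[0,.004]]),xatol=5e-5));return o.x.round(4),round(o.fun,3)
for z in(0,):
    print('blue',fit2([(.145,.0275),(.171,.0275)],m,[.565,-.0086],z))
    V=[(kW,m)];print('free',fit(V,[(.145,.0275),(.171,.0275)],[.565,-.0086,0]))
# flask body: orange
hs=cv2.cvtColor(im.astype(np.uint8),cv2.COLOR_BGR2HSV)
mb=np.zeros(b.shape,bool);sl=(slice(185,262),slice(270,372));mb[sl]=((hs[...,1]>150)&(r>60)&(hs[...,0]<13))[sl]
k=cv2.connectedComponentsWithStats(mb.astype(np.uint8));i=1+np.argmax(k[2][1:,4]);mb=k[1]==i
ys,xs=np.nonzero(mb);print(k[2][i])
# sphere fit: silhouette circle ~ top-of-contour points; use residual of ray distance to centre = .022
c=max(cv2.findContours(mb.astype(np.uint8),cv2.RETR_EXTERNAL,cv2.CHAIN_APPROX_NONE)[0],key=cv2.contourArea)[:,0]
c=np.array([q for q in c if q[1]<232]);rs=[ray('wrist',q.tolist(),s) for q in c]
zc=s['ee_pos'][2]-.0514+.022
from scipy.optimize import least_squares
def f(p):
    C=np.array([p[0],p[1],zc]);return [np.linalg.norm(np.cross(C-o,d))-.022 for o,d in rs]
o=least_squares(f,[.46,-.0078],loss='soft_l1',f_scale=3e-4);print('flask body',o.x.round(4),np.abs(f(o.x)).mean(),'tcp',s['ee_pos'])
E
```

```text
4211 286 356 30 105
blue (array([ 0.5657, -0.0076]), np.float64(0.255))
free (array([ 0.56559403, -0.00771031,  0.00083528]), np.float64(0.1166206672738149))
[310 202  27  25 128]
flask body [0.4557 0.0028] 0.002021971873328393 tcp [ 0.46015761 -0.00778913  0.26897894]
```

```bash
python3 - <<'E'
from h import *
from scipy.optimize import least_squares
s=state();kW=campose('wrist',s)
im=cv2.imread('pics/w18.png');hs=cv2.cvtColor(im,cv2.COLOR_BGR2HSV)
print(hs[215,322],hs[225,300],hs[210,280],hs[205,321])
lab=cv2.cvtColor(im,cv2.COLOR_BGR2LAB)
v=im.max(2).astype(int)
mb=np.zeros(v.shape,np.uint8);sl=(slice(190,236),slice(278,366));mb[sl]=((v<135)&(v>45)&(hs[...,1]>150))[sl]
mb=cv2.morphologyEx(mb,cv2.MORPH_CLOSE,np.ones((5,5)))
k=cv2.connectedComponentsWithStats(mb);i=1+np.argmax(k[2][1:,4]);mb=(k[1]==i).astype(np.uint8);print(k[2][i])
c=max(cv2.findContours(mb,cv2.RETR_EXTERNAL,cv2.CHAIN_APPROX_NONE)[0],key=cv2.contourArea)[:,0]
c=np.array([q for q in c if q[1]<228]);
cc=(c-c.mean(0));rs=[ray('wrist',q.tolist(),s) for q in c]
zc=s['ee_pos'][2]-.0514+.022
f=lambda p:[np.linalg.norm(np.cross(np.array([p[0],p[1],zc])-o,d))-.022 for o,d in rs]
o=least_squares(f,[.46,-.0078],loss='soft_l1',f_scale=3e-4);print('body',o.x.round(4),np.abs(f(o.x)).mean(),'tcp',s['ee_pos'])
im[mb>0]=(0,255,0);cv2.imwrite('pics/c18b.png',cv2.resize(im[180:330,250:400],None,fx=3,fy=3))
E
```

```text
[ 11 194 100] [ 13 203 108] [ 17 146 184] [ 13 186  70]
[ 287  200   68   36 1922]
body [ 0.4578 -0.0072] 0.00020046635854434707 tcp [ 0.46015761 -0.00778913  0.26897894]
```

View pics/c18b.png

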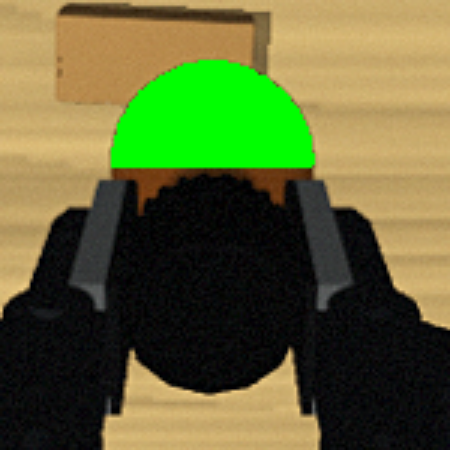

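```bash
python3 - <<'E'
from h import *
from scipy.optimize import least_squares
s=state()
def body(img,s,rows,cols,ylim,z0,p0):
    im=cv2.imread(img);hs=cv2.cvtColor(im,cv2.COLOR_BGR2HSV);v=im.max(2).astype(int)
    mb=np.zeros(v.shape,np.uint8);sl=(slice(*rows),slice(*cols));mb[sl]=((v<135)&(v>45)&(hs[...,1]>150))[sl]
    mb=cv2.morphologyEx(mb,cv2.MORPH_CLOSE,np.ones((5,5)))
    k=cv2.connectedComponentsWithStats(mb);i=1+np.argmax(k[2][1:,4]);mb=(k[1]==i).astype(np.uint8);print(k[2][i])
    c=max(cv2.findContours(mb,cv2.RETR_EXTERNAL,cv2.CHAIN_APPROX_NONE)[0],key=cv2.contourArea)[:,0]
    c=np.array([q for q in c if q[1]<ylim]);rs=[ray('wrist',q.tolist(),s) for q in c]
    for zc in list(z0+np.array([.018,.020,.022,.024,.026]))+[None]:
        f=lambda p:[np.linalg.norm(np.cross(np.array([p[0],p[1],p[2] if zc is None else zc])-o,d))-.0222 for o,d in rs]
        o=least_squares(f,p0+[z0+.022],loss='soft_l1',f_scale=3e-4);print(zc,o.x.round(4),np.abs(f(o.x)).mean().round(5))
e=s['ee_pos'];print(e)
body('pics/w18.png',s,(190,236),(278,366),228,e[2]-.0514,[e[0],e[1]])
# same with the bench view at grasp (w17), tcp known
s2=dict(ee_pos=np.array([.6269,.2718,.0514]),tool_rot=np.array([1.21,1.208,-1.207]))
body('pics/w17.png',s2,(195,250),(270,372),236,0,[.626,.2718])
E
```

```text
[ 0.46015761 -0.00778913  0.26897894]
[ 287  200   68   36 1922]
0.23557893578216796 [ 0.4564 -0.0072  0.2396] 0.00017
0.23757893578216796 [ 0.4569 -0.0072  0.2396] 0.0002
0.23957893578216796 [ 0.4575 -0.0072  0.2396] 0.00024
0.24157893578216796 [ 0.4581 -0.0072  0.2396] 0.00028
0.24357893578216797 [ 0.4587 -0.0072  0.2396] 0.00034
None [ 0.456  -0.0072  0.2342] 0.00016
[ 287  200   68   50 2286]
0.018 [0.6231 0.2723 0.022 ] 0.00017
0.02 [0.6237 0.2723 0.022 ] 0.00021
0.022 [0.6242 0.2723 0.022 ] 0.00028
0.024 [0.6248 0.2723 0.022 ] 0.00035
0.026 [0.6254 0.2723 0.022 ] 0.00043
None [0.6228 0.2723 0.017 ] 0.00017
```

```bash
python3 - <<'E'
from h import *
from scipy.optimize import least_squares
RV=np.array([1.2092,1.2092,-1.2092])
poses={'w14':[.5854,.2384,.2355],'w15':[.6258,.2721,.1275],'w16':[.6261,.2724,.0501]}
for n,p in poses.items():
    s=dict(ee_pos=np.array(p),tool_rot=RV);kW=campose('wrist',s)
    im=cv2.imread(f'pics/{n}.png');hs=cv2.cvtColor(im,cv2.COLOR_BGR2HSV);v=im.max(2).astype(int)
    e=proj(kW,np.array([[.6261,.2716,.022],[.6261,.2716,.069]]));
    px=lambda r,z:r*290/((p[2]+.143)-z)
    # whole flask mask: dark cap or saturated amber, restricted near
    Y,X=np.mgrid[:400,:640]
    near=(np.hypot(X-e[0][0],Y-e[0][1])<px(.022,.022)*1.15)|(np.hypot(X-e[1][0],Y-e[1][1])<px(.014,.069)*1.5)
    m=near&((hs[...,1]>150)&(v<150)|(v<42))
    m=cv2.morphologyEx(m.astype(np.uint8),cv2.MORPH_CLOSE,np.ones((3,3)))
    k=cv2.connectedComponentsWithStats(m);i=1+np.argmax(k[2][1:,4]);m=(k[1]==i)
    a=im.copy();cs=cv2.findContours(m.astype(np.uint8),cv2.RETR_EXTERNAL,cv2.CHAIN_APPROX_NONE)[0];cv2.drawContours(a,cs,-1,(0,255,0),1)
    cv2.imwrite(f'pics/m_{n}.png',cv2.resize(a[int(e[0][1])-60:int(e[0][1])+110,260:390],None,fx=3,fy=3))
    c=max(cs,key=cv2.contourArea)[:,0]
    def sph(zc):
        # far (upper) half of ball contour
        q=np.array([t for t in c if t[1]<e[0][1]-2]);rs=[ray('wrist',t.tolist(),s) for t in q]
        f=lambda P:[np.linalg.norm(np.cross(np.array([P[0],P[1],zc])-o,d))-.0222 for o,d in rs]
        o=least_squares(f,[.626,.2716],loss='soft_l1',f_scale=3e-4);return o.x.round(4)
    mc=((v<42)&near);k=cv2.connectedComponentsWithStats(mc.astype(np.uint8));i=1+np.argmax(k[2][1:,4]);mc=k[1]==i
    ys,xs=np.nonzero(mc)
    # cap top disc: lowest image edge = near edge; use fit w/ z fixed
    q=np.array([t for t in max(cv2.findContours(mc.astype(np.uint8),cv2.RETR_EXTERNAL,cv2.CHAIN_APPROX_NONE)[0],key=cv2.contourArea)[:,0] if t[1]>e[1][1]])
    P=np.array([atz(ray('wrist',t.tolist(),s),.081)[:2] for t in q])
    o=least_squares(lambda g:np.hypot(P[:,0]-g[0],P[:,1]-g[1])-.0142,[.626,.2716],loss='soft_l1',f_scale=3e-4)
    print(n,e.round(),'body',sph(.0184),sph(.022),'captop',o.x.round(4),np.abs(o.fun).mean().round(5))
E
```

```text
w14 [[293. 139.]
 [290. 143.]] body [0.6239 0.2727] [0.624  0.2723] captop [0.6267 0.2715] 0.00033
w15 [[322. 196.]
 [322. 215.]] body [0.6231 0.2721] [0.6239 0.2722] captop [0.627  0.2722] 0.00044
w16 [[323. 232.]
 [323. 271.]] body [0.623  0.2719] [0.624  0.2719] captop [0.6265 0.272 ] 0.00036
```

View pics/m_w16.png

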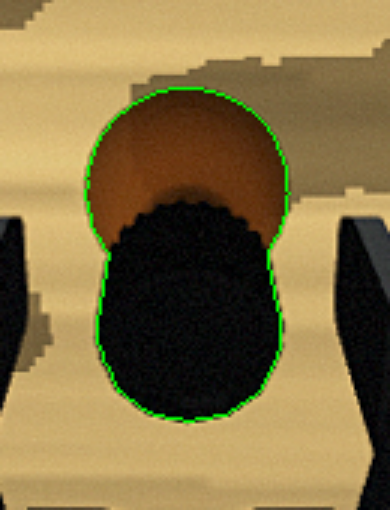

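View pics/m_w14.png

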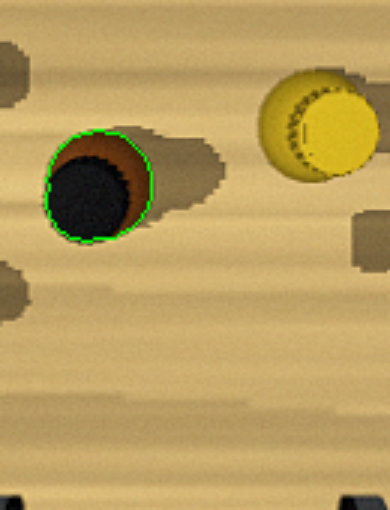

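```bash
python3 - <<'E'
from h import *
from scipy.optimize import least_squares
RV=np.array([1.2092,1.2092,-1.2092])
poses={'w14':[.5854,.2384,.2355],'w15':[.6258,.2721,.1275],'w16':[.6261,.2724,.0501]}
for n,p in poses.items():
    s=dict(ee_pos=np.array(p),tool_rot=RV);kW=campose('wrist',s)
    im=cv2.imread(f'pics/{n}.png');hs=cv2.cvtColor(im,cv2.COLOR_BGR2HSV);v=im.max(2).astype(int)
    e=proj(kW,np.array([[.6261,.2716,.022],[.6261,.2716,.069]]));px=lambda r,z:r*290/((p[2]+.143)-z)
    Y,X=np.mgrid[:400,:640]
    near=(np.hypot(X-e[0][0],Y-e[0][1])<px(.022,.022)*1.15)|(np.hypot(X-e[1][0],Y-e[1][1])<px(.014,.069)*1.5)
    m=cv2.morphologyEx((near&((hs[...,1]>150)&(v<150)|(v<42))).astype(np.uint8),cv2.MORPH_CLOSE,np.ones((3,3)))
    k=cv2.connectedComponentsWithStats(m);m=k[1]==1+np.argmax(k[2][1:,4])
    c=max(cv2.findContours(m.astype(np.uint8),cv2.RETR_EXTERNAL,cv2.CHAIN_APPROX_NONE)[0],key=cv2.contourArea)[:,0]
    q=np.array([t for t in c if t[1]<e[0][1]+(8 if n!='w14' else 2)]);rs=[ray('wrist',t.tolist(),s) for t in q]
    for zc in(.0184,.022):
        o=least_squares(lambda P:[np.linalg.norm(np.cross(np.array([P[0],P[1],zc])-o_,d))-P[2] for o_,d in rs],[.626,.2716,.022],loss='soft_l1',f_scale=3e-4);print(n,'body',zc,o.x.round(4),np.abs(o.fun).mean().round(5))
    mc=((v<42)&near);k=cv2.connectedComponentsWithStats(mc.astype(np.uint8));mc=k[1]==1+np.argmax(k[2][1:,4])
    cc=max(cv2.findContours(mc.astype(np.uint8),cv2.RETR_EXTERNAL,cv2.CHAIN_APPROX_NONE)[0],key=cv2.contourArea)[:,0]
    q=np.array([t for t in cc if t[1]>e[1][1]]);P=np.array([atz(ray('wrist',t.tolist(),s),.081)[:2] for t in q])
    o=least_squares(lambda g:np.hypot(P[:,0]-g[0],P[:,1]-g[1])-g[2],[.626,.2716,.014],loss='soft_l1',f_scale=3e-4);print(n,'cap',o.x.round(4),np.abs(o.fun).mean().round(5))
E
```

```text
w14 body 0.0184 [0.6253 0.2726 0.0211] 0.0003
w14 body 0.022 [0.6257 0.2723 0.0209] 0.0003
w14 cap [0.6262 0.2715 0.0138] 0.00028
w15 body 0.0184 [0.6237 0.2721 0.0217] 0.00022
w15 body 0.022 [0.6249 0.2721 0.0214] 0.00021
w15 cap [0.6262 0.2721 0.0135] 0.0002
w16 body 0.0184 [0.6234 0.272  0.0219] 0.00016
w16 body 0.022 [0.625  0.272  0.0214] 0.00016
w16 cap [0.6262 0.272  0.0139] 0.0003
```

Flask axis is about 1.3 mm behind the TCP in x, and the blue cup centre is at (0.5656,-0.0077). Moving over the cup and stopping just above it.

>>> move_arm([
  {"x": 0, "y": 0.5, "z": 0.012, "wx": 0, "wy": 0, "wz": 0},
  {"x": 0, "y": 0.8, "z": 0, "wx": 0, "wy": 0, "wz": 0},
  {"x": 0, "y": 0.7, "z": 0, "wx": 0, "wy": 0, "wz": 0},
  {"x": 0.2, "y": 0.4, "z": 0, "wx": 0, "wy": 0, "wz": 0},
  {"x": 0.25, "y": 0.2, "z": 0, "wx": 0, "wy": 0, "wz": 0},
  {"x": 0.25, "y": 0.07, "z": 0, "wx": 0, "wy": 0, "wz": 0},
  {"x": 0.1, "y": 0, "z": 0, "wx": 0, "wy": 0, "wz": 0},
  {"x": 0, "y": 0, "z": 0, "wx": 0, "wy": 0, "wz": 0},
])

```text
t: 25.88
ee_pos: [0.5661, -0.0088, 0.2366]
tool_rot: [1.208, 1.211, -1.21]
contact_force: [0.4, 0.3, -0.6]
finger_gap: 0.0266
```

>>> move_arm([
  {"x": 0, "y": 0, "z": 0, "wx": 0, "wy": 0, "wz": 0},
  {"x": 0, "y": 0, "z": 0, "wx": 0, "wy": 0, "wz": 0},
])

```text
t: 26.12
ee_pos: [0.5671, -0.009, 0.2377]
tool_rot: [1.209, 1.209, -1.208]
contact_force: [0.3, 0.0, -0.3]
finger_gap: 0.0266
```

```bash
python3 - <<'E'
from h import *
s=state();rep(s); save('wrist','w19.png');save('scene','s19.png')
E
```

```text
t 26.125 tcp [ 0.5671 -0.009   0.2377] F [ 0.3  0.  -0.3] gap 0.0266
[[0.001, 1.0, 0.0], [-0.0, 0.0, -1.0], [-1.0, 0.001, 0.0]]
```

View pics/w19.png

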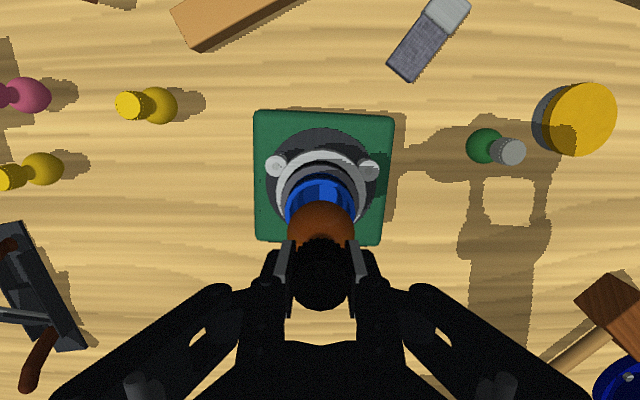

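Flask body sits over the blue mouth. Lowering to where the ball enters the rim.

>>> move_arm([
  {"x": 0.1, "y": 0, "z": -0.015, "wx": 0, "wy": 0, "wz": 0},
  {"x": 0.2, "y": 0, "z": 0, "wx": 0, "wy": 0, "wz": 0},
  {"x": 0.2, "y": 0, "z": 0, "wx": 0, "wy": 0, "wz": 0},
  {"x": 0.15, "y": 0, "z": 0, "wx": 0, "wy": 0, "wz": 0},
  {"x": 0.1, "y": 0, "z": 0, "wx": 0, "wy": 0, "wz": 0},
  {"x": 0.07, "y": 0, "z": 0, "wx": 0, "wy": 0, "wz": 0},
  {"x": 0, "y": 0, "z": 0, "wx": 0, "wy": 0, "wz": 0},
])

```text
t: 27.1
ee_pos: [0.5669, -0.0083, 0.2041]
tool_rot: [1.209, 1.21, -1.209]
contact_force: [0.4, -0.1, 0.2]
finger_gap: 0.0264
```

```bash
python3 - <<'E'
from h import *
s=state();rep(s); save('wrist','w20.png')
E
```

```text
t 27.1 tcp [ 0.5669 -0.0083  0.2041] F [ 0.4 -0.1  0.2] gap 0.0264
[[-0.0, 1.0, 0.001], [0.0, 0.001, -1.0], [-1.0, -0.0, -0.0]]
```

View pics/w20.png

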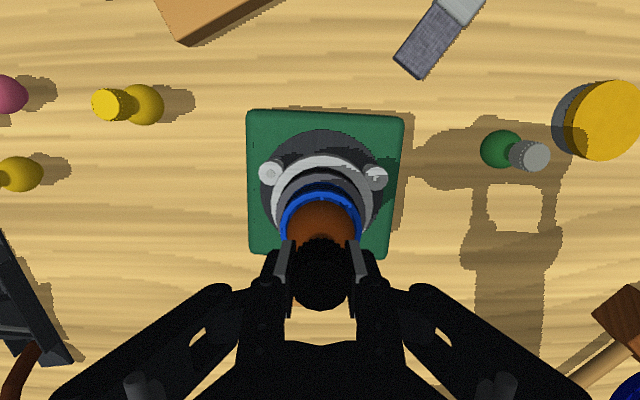

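The ball enters the mouth with even gaps and no force. Continuing gently.

>>> move_arm([
  {"x": 0.08, "y": 0, "z": 0, "wx": 0, "wy": 0, "wz": 0},
  {"x": 0.1, "y": 0, "z": 0, "wx": 0, "wy": 0, "wz": 0},
  {"x": 0.1, "y": 0, "z": 0, "wx": 0, "wy": 0, "wz": 0},
  {"x": 0.07, "y": 0, "z": 0, "wx": 0, "wy": 0, "wz": 0},
  {"x": 0.04, "y": 0, "z": 0, "wx": 0, "wy": 0, "wz": 0},
  {"x": 0, "y": 0, "z": 0, "wx": 0, "wy": 0, "wz": 0},
])

```text
t: 27.9
ee_pos: [0.5669, -0.0083, 0.1885]
tool_rot: [1.209, 1.21, -1.209]
contact_force: [0.3, -0.4, -1.4]
finger_gap: 0.0263
```

>>> move_arm([
  {"x": 0.03, "y": 0, "z": 0, "wx": 0, "wy": 0, "wz": 0},
  {"x": 0.03, "y": 0, "z": 0, "wx": 0, "wy": 0, "wz": 0},
  {"x": 0.03, "y": 0, "z": 0, "wx": 0, "wy": 0, "wz": 0},
  {"x": 0.02, "y": 0, "z": 0, "wx": 0, "wy": 0, "wz": 0},
  {"x": 0, "y": 0, "z": 0, "wx": 0, "wy": 0, "wz": 0},
])

```text
t: 28.52
ee_pos: [0.5671, -0.0083, 0.1844]
tool_rot: [1.209, 1.209, -1.209]
contact_force: [0.1, 0.8, -0.3]
finger_gap: 0.0264
```

>>> move_arm([
  {"x": 0.025, "y": 0, "z": 0, "wx": 0, "wy": 0, "wz": 0},
  {"x": 0.025, "y": 0, "z": 0, "wx": 0, "wy": 0, "wz": 0},
  {"x": 0.025, "y": 0, "z": 0, "wx": 0, "wy": 0, "wz": 0},
  {"x": 0, "y": 0, "z": 0, "wx": 0, "wy": 0, "wz": 0},
])

```text
t: 29.02
ee_pos: [0.5676, -0.0083, 0.1832]
tool_rot: [1.209, 1.208, -1.208]
contact_force: [-2.4, -0.7, 7.9]
finger_gap: 0.0264
```

Contact at about 0.1838 with around 8 N. Now pressing the ring down slowly.

>>> move_arm([
  {"x": 0.035, "y": 0, "z": 0, "wx": 0, "wy": 0, "wz": 0},
  {"x": 0.035, "y": 0, "z": 0, "wx": 0, "wy": 0, "wz": 0},
  {"x": 0.035, "y": 0, "z": 0, "wx": 0, "wy": 0, "wz": 0},
  {"x": 0.035, "y": 0, "z": 0, "wx": 0, "wy": 0, "wz": 0},
  {"x": 0.035, "y": 0, "z": 0, "wx": 0, "wy": 0, "wz": 0},
  {"x": 0.035, "y": 0, "z": 0, "wx": 0, "wy": 0, "wz": 0},
  {"x": 0, "y": 0, "z": 0, "wx": 0, "wy": 0, "wz": 0},
])

```text
t: 29.9
ee_pos: [0.5678, -0.0084, 0.1757]
tool_rot: [1.21, 1.208, -1.207]
contact_force: [-3.5, -0.3, 11.1]
finger_gap: 0.0263
```

```bash
python3 - <<'E'
from h import *
s=state();rep(s); save('wrist','w21.png')
E
```

```text
t 29.9 tcp [ 0.5678 -0.0084  0.1757] F [-3.5 -0.3 11.1] gap 0.0263
[[0.002, 1.0, 0.001], [-0.0, 0.001, -1.0], [-1.0, 0.002, 0.0]]
```

View pics/w21.png

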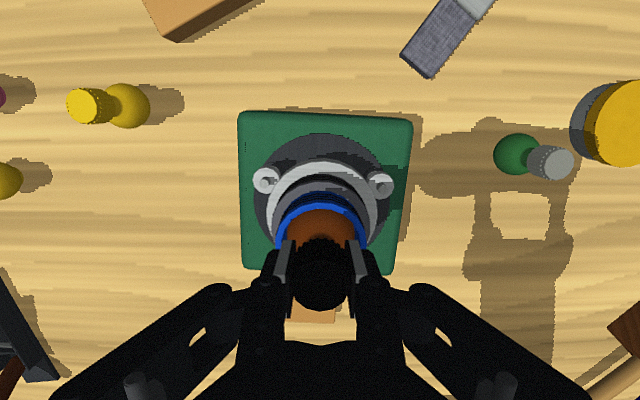

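The ring is going down at about 11 N, with the rods now showing above it. About 6 mm to go.

>>> move_arm([
  {"x": 0.035, "y": 0, "z": 0, "wx": 0, "wy": 0, "wz": 0},
  {"x": 0.035, "y": 0, "z": 0, "wx": 0, "wy": 0, "wz": 0},
  {"x": 0.035, "y": 0, "z": 0, "wx": 0, "wy": 0, "wz": 0},
  {"x": 0.035, "y": 0, "z": 0, "wx": 0, "wy": 0, "wz": 0},
  {"x": 0.02, "y": 0, "z": 0, "wx": 0, "wy": 0, "wz": 0},
  {"x": 0, "y": 0, "z": 0, "wx": 0, "wy": 0, "wz": 0},
])

```text
t: 30.7
ee_pos: [0.568, -0.0084, 0.17]
tool_rot: [1.21, 1.208, -1.207]
contact_force: [-4.7, 0.2, 13.9]
finger_gap: 0.0264
```

>>> move_arm([
  {"x": 0.02, "y": 0, "z": 0, "wx": 0, "wy": 0, "wz": 0},
  {"x": 0.02, "y": 0, "z": 0, "wx": 0, "wy": 0, "wz": 0},
  {"x": 0.02, "y": 0, "z": 0, "wx": 0, "wy": 0, "wz": 0},
  {"x": 0, "y": 0, "z": 0, "wx": 0, "wy": 0, "wz": 0},
])

```text
t: 31.2
ee_pos: [0.5684, -0.0084, 0.1694]
tool_rot: [1.21, 1.207, -1.207]
contact_force: [-6.6, -0.3, 22.1]
finger_gap: 0.0266
```

The force jumped from 14 to 22 N for only 0.6 mm more, so the ring is on its stop: 14.4 mm below first contact. Checking visually.

```bash
python3 - <<'E'
from h import *
s=state();rep(s); im=save('wrist','w22.png');save('scene','s22.png')
a=cv2.imread('pics/s22.png');b=cv2.imread('pics/w22.png')
kW=campose('wrist',s)
for z,r,c in((.105,.043,(0,0,255)),(.157,.0275,(0,255,0)),(.119,.043,(0,255,255))):
    h=proj(kW,np.c_[.565+r*np.cos(TH),-.0086+r*np.sin(TH),np.full(48,z)]);cv2.polylines(b,[np.round(h).astype(int).reshape(-1,1,2)],True,c,1)
cv2.imwrite('pics/c22.png',np.hstack([cv2.resize(a[130:280,220:320],(400,600)),cv2.resize(b[100:300,220:420],(400,400)).copy() if 0 else cv2.resize(b[80:380,220:420],(400,600))]))
get_image('top')
for c in['scene','top']:
  for l in['green_flask','wax_tin','pine_block','brush','bench_plane','mallet']:
    r=tip_of(c,l);print(c,l,[np.round(d['at'],3).tolist() for d in r[:1]])
rep(state())
E
```

```text
t 31.2 tcp [ 0.5684 -0.0084  0.1694] F [-6.6 -0.3 22.1] gap 0.0266
[[0.003, 1.0, 0.001], [-0.0, 0.001, -1.0], [-1.0, 0.003, 0.0]]
scene green_flask [[0.599, -0.212, -0.003]]
scene wax_tin [[0.633, -0.327, 0.0]]
scene pine_block [[0.414, 0.018, 0.005]]
scene brush [[0.766, -0.159, 0.0]]
scene bench_plane [[0.374, 0.443, 0.001]]
scene mallet [[0.28, -0.429, 0.0]]
top green_flask []
top wax_tin [[0.636, -0.331, 0.0]]
top pine_block [[0.568, -0.007, 0.104]]
top brush [[0.769, -0.162, 0.001]]
top bench_plane [[0.365, 0.443, 0.005]]
top mallet [[0.281, -0.43, 0.005]]
t 31.95 tcp [ 0.5683 -0.0084  0.1693] F [-7.2  0.8 21.3] gap 0.0265
[[0.003, 1.0, 0.001], [-0.0, 0.001, -1.0], [-1.0, 0.003, 0.0]]
```

View pics/c22.png

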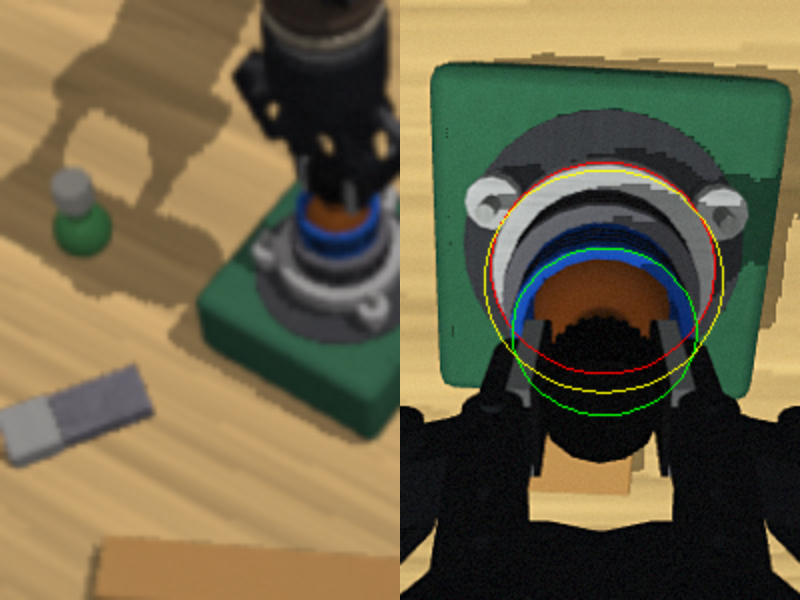

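View pics/s22.png

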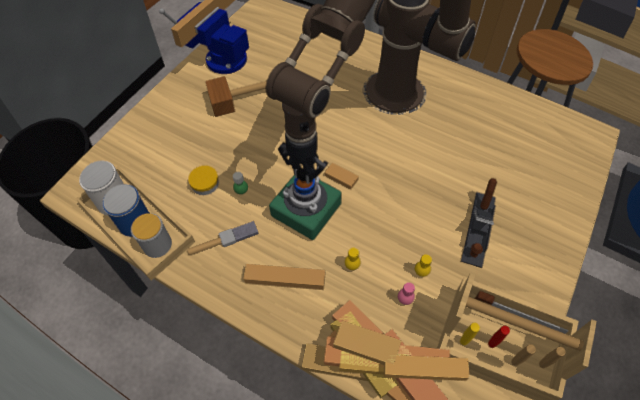

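The ring outline matches the fully-down height of 105 mm (red). The stack looks upright, the force is steady at about 22 N, and the bystanders haven't moved. Handing in.

```bash
python3 - <<'E'
from h import *
rep(state());print(finish_job());
E
```

```text
t 31.95 tcp [ 0.5683 -0.0084  0.1693] F [-7.2  0.8 21.3] gap 0.0265
[[0.003, 1.0, 0.001], [-0.0, 0.001, -1.0], [-1.0, 0.003, 0.0]]
the job is handed in; nothing more can be done
None
```

The job was handed in at 32 s with the arm still holding the amber flask pressed down and the ring on its stop. I fitted the large grey cup into the ring, then the small blue cup into the large one. Both made contact at the predicted seated heights, at about 5–6 N. I then set the amber flask in the blue cup and pushed it slowly straight down.

**Last checks**
- **Ring fully down:** the flask moved 14.4 mm from first contact. The push was about 14 N near the bottom and jumped to about 22 N on the stop, where it held steady. The wrist picture matched the ring at its fully-down height of 105 mm.
- **Bystanders:** the plane, mallet, brush and wax tin were found in place from both cameras. The green flask and pine block were confirmed from the scene camera only. The top camera missed the green flask and placed the pine block on the shaker, which I take as a false detection. The pine offcut and the pink and yellow look-alikes I checked by eye only, and they look unmoved.

**What disagreed**
- The flask made contact about 1 mm lower than calculated.
- A side force of about 7 N along x remained while pressing. I left it because the cups and flask looked upright.
- The images gave the flask's position along x only to about 1–2 mm.

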